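# Load the curing bar and set the fan and lamp faders

## Task

Before touching any printed headset frame, slide both console faders, yellow lamp and blue fan, fully down to off. Then take every frame off the pegs and the build plate and hang each astride the curing bar, crown on the bar, none touching another, with both faders still off. Finally slide the fan fader level with its green pointer, then, last of all, the lamp fader level with its own, and leave the other things on the table where they are.

Things in the scene. Friction and masses are not known exactly. Their poses are not given: they have to be found in the camera images.
- band1: Printed headset frame, upside-down U, 88 (x, span) x 36 (y) x 121 high, 90 g; may be absent. Origin: centre of its underside, z up. Ear pads x 30 to 44 either side, 36 high; crown 40 x 30, underside z = 85, top z = 91; on it a grip tab 12 (x) x 26 (y) up to z = 121: pinch across x. Same turned half round. Starts on peg 1. white, black pads.
- band2: Printed headset frame, upside-down U, 88 (x, span) x 36 (y) x 121 high, 90 g; may be absent. Origin: centre of its underside, z up. Ear pads x 30 to 44 either side, 36 high; crown 40 x 30, underside z = 85, top z = 91; on it a grip tab 12 (x) x 26 (y) up to z = 121: pinch across x. Same turned half round. Starts on peg 2. white, grey pads.
- band3: Printed headset frame, upside-down U, 88 (x, span) x 36 (y) x 121 high, 90 g; may be absent. Origin: centre of its underside, z up. Ear pads x 30 to 44 either side, 36 high; crown 40 x 30, underside z = 85, top z = 91; on it a grip tab 12 (x) x 26 (y) up to z = 121: pinch across x. Same turned half round. Starts upright on the plate. white, black pads.
- band4: Printed headset frame, upside-down U, 88 (x, span) x 36 (y) x 121 high, 90 g; may be absent. Origin: centre of its underside, z up. Ear pads x 30 to 44 either side, 36 high; crown 40 x 30, underside z = 85, top z = 91; on it a grip tab 12 (x) x 26 (y) up to z = 121: pinch across x. Same turned half round. Starts upright on the plate. grey, white pads.
- band5: Printed headset frame, upside-down U, 88 (x, span) x 36 (y) x 121 high, 90 g; may be absent. Origin: centre of its underside, z up. Ear pads x 30 to 44 either side, 36 high; crown 40 x 30, underside z = 85, top z = 91; on it a grip tab 12 (x) x 26 (y) up to z = 121: pinch across x. Same turned half round. Starts upright on the plate. white, grey pads.
- bar_mid (a point): Middle of the curing bar's axis: fixed steel bar 12 thick, 270 long between two 16 mm posts, axis 140 above the table, over a flat violet lamp tray (top at 20). Own y along the bar, x across it. A frame hangs with its crown on the bar, a leg either side (frame x along bar x), its origin 79 below this point.
- peg1 (a point): Where band1 hangs: on the axis of one of two steel pegs (10 thick, axis 160 above the table) on the 28 high crossbar (top at 174) of a fixed plywood stand 230 wide. Own x along the peg: it runs 37 further to -x, its last 10 turned up by 12; the crossbar is 45 to +x. A frame hangs here by its crown, span across the peg, origin 80 above the table; the pegs are 110 apart.
- peg2 (a point): The same for band2, on the other peg.
- plate: Square build plate, 256 x 256 and 12 thick, dark with a brown-gold top, fixed. Origin: centre of its underside, z up. Frames on it stand about 80 apart.
- console: Loose black fader console, 140 (x) x 190 (y) x 44 high, 2.2 kg, with two fader tracks along its own y and a white line across each track at its off end (-y). Origin: centre of its underside.
- lamp (a joint): Lamp fader (yellow grip): 0 = off, at the end stop at the console's -y end, up to 0.120 m towards the console's +y. Friction 1.5 N: it stays where it is left.
- fan (a joint): Fan fader (blue grip): the same values.
- lamp_top (a point): Centre of the top of the yellow lamp grip, a block 28 (console x) x 20 (along the track) x 40 high standing 1.5 above the console's top; the white line on it marks its middle. It runs in the track at console x = -33. Axes as the console's.
- fan_top (a point): The same for the blue fan grip; track at console x = +33.
- lamp_mark (a point): Green pointer beside the lamp track (25 to its -x side): the lamp is set when lamp_top is level with it along the console's y. Axes as the console's; 14 x 10 and 4 high on the console, stiff: leave it where it is.
- fan_mark (a point): Green pointer beside the fan track (25 to its +x side), likewise for the fan.
- jar: Bystander: jar with blue cap, 60 across, 70 high, loose. Origin: centre of its underside.
- driver: Bystander: screwdriver lying flat on the table, about 200 long, loose.
Not all that is in view belongs to the job. Leave any brown look-alike of the band3 alone.

How it is judged:
On the way, in this order (a step that is already met when the one before it is completed fails the run):
1. both faders are slid down to off (value of joint each of lamp, fan below 0.006 m), for 0.2 s.
2. every frame present hangs on the bar, none touching another, with both faders still off (all of step 1 and x of band1 in the frame of bar_mid between -0.035 and 0.035 m and y of band1 in the frame of bar_mid between -0.13 and 0.13 m and z of band1 in the frame of bar_mid between -0.09 and -0.06 m and angle between each of band1, band2, band3, band4, band5's own z axis and vertical below 0.35 rad and contact force between each of band1, band2, band3, band4, band5 and bar above 0.1 N and linear speed of each of band1, band2, band3, band4, band5 below 0.05 m/s and x of band2 in the frame of bar_mid between -0.035 and 0.035 m and y of band2 in the frame of bar_mid between -0.13 and 0.13 m and z of band2 in the frame of bar_mid between -0.09 and -0.06 m and x of band3 in the frame of bar_mid between -0.035 and 0.035 m and y of band3 in the frame of bar_mid between -0.13 and 0.13 m and z of band3 in the frame of bar_mid between -0.09 and -0.06 m and x of band4 in the frame of bar_mid between -0.035 and 0.035 m and y of band4 in the frame of bar_mid between -0.13 and 0.13 m and z of band4 in the frame of bar_mid between -0.09 and -0.06 m and x of band5 in the frame of bar_mid between -0.035 and 0.035 m and y of band5 in the frame of bar_mid between -0.13 and 0.13 m and z of band5 in the frame of bar_mid between -0.09 and -0.06 m and contact force between band1 and band2 below 0.01 N and contact force between each of band1, band2 and band3 below 0.01 N and contact force between each of band1, band2, band3 and band4 below 0.01 N and contact force between each of band1, band2, band3, band4 and band5 below 0.01 N), for 0.3 s.
3. the fan fader is level with its pointer while the lamp is still off (y of fan_top in the frame of fan_mark between -0.005 and 0.005 m and value of joint lamp below 0.006 m), for 0.2 s.
4. the lamp fader is level with its pointer (y of lamp_top in the frame of lamp_mark between -0.005 and 0.005 m and y of fan_top in the frame of fan_mark between -0.005 and 0.005 m), for 0.2 s.
At the end, for the whole second after the job is handed in: Every frame present hangs at rest astride the bar (within 130 mm of its middle along it, 35 mm across, upright within 0.35 rad), none touching another, and each fader is within 5 mm of its green pointer (all of step 4 and x of band1 in the frame of bar_mid between -0.035 and 0.035 m and y of band1 in the frame of bar_mid between -0.13 and 0.13 m and z of band1 in the frame of bar_mid between -0.09 and -0.06 m and angle between each of band1, band2, band3, band4, band5's own z axis and vertical below 0.35 rad and contact force between each of band1, band2, band3, band4, band5 and bar above 0.1 N and linear speed of each of band1, band2, band3, band4, band5 below 0.05 m/s and x of band2 in the frame of bar_mid between -0.035 and 0.035 m and y of band2 in the frame of bar_mid between -0.13 and 0.13 m and z of band2 in the frame of bar_mid between -0.09 and -0.06 m and x of band3 in the frame of bar_mid between -0.035 and 0.035 m and y of band3 in the frame of bar_mid between -0.13 and 0.13 m and z of band3 in the frame of bar_mid between -0.09 and -0.06 m and x of band4 in the frame of bar_mid between -0.035 and 0.035 m and y of band4 in the frame of bar_mid between -0.13 and 0.13 m and z of band4 in the frame of bar_mid between -0.09 and -0.06 m and x of band5 in the frame of bar_mid between -0.035 and 0.035 m and y of band5 in the frame of bar_mid between -0.13 and 0.13 m and z of band5 in the frame of bar_mid between -0.09 and -0.06 m and contact force between band1 and band2 below 0.01 N and contact force between each of band1, band2 and band3 below 0.01 N and contact force between each of band1, band2, band3 and band4 below 0.01 N and contact force between each of band1, band2, band3, band4 and band5 below 0.01 N).
It fails at once if a frame is handled while a fader is not off (value of joint any of lamp, fan above 0.012 m and (contact force between the fingers and band1 above 1 N or contact force between the fingers and band2 above 1 N or contact force between the fingers and band3 above 1 N or contact force between the fingers and band4 above 1 N or contact force between the fingers and band5 above 1 N)).
It fails at once if a bystander is moved by more than 50 mm (distance of any of jar, driver from where it was at the start of the episode above 0.05 m).
Of band1, band2, band3, band4, band5 only 3 to 5 are there at a start; the rules pass over those that are not, and their reading is None.
At some moment in a run one of console may be knocked a few centimetres aside while the robot is not near it.
It also fails if it takes over 210 s, if anything falls off the work surface, if the arm or the gripper's body presses on something with over 40 N, if the wrist force passes 120 N, or if a joint passes its speed limit or range.

## Robot

A 6-joint arm with a two-finger parallel gripper is mounted at the origin on the work surface. World frame = base frame: x ahead of the robot, y to its left, z up, the work surface at z = 0. Lengths are in m, angles in rad, forces in N, time in s.
With the tool pointing down it reaches from about 0.35 to 0.975 m from the base axis. Payload 7.1 kg.
Tool frame: the origin (TCP) lies midway between the tips of the shut fingers; the grasp point (between the pads) lies env.tcp_to_grasp behind it (env.tcp_to_grasp is the distance from the TCP to the grasp point, in m); z points along the fingers, y is the line along which they close (so a half turn about z gives the same grasp; the last joint's range is limited). The gripper opens to 88 mm and grips with 3 to 60 N. Pads are 20 mm wide; open, the fingers measure 115 mm over their backs; the gripper's body (75 mm by 178 mm) begins 61 mm behind the grasp point.
Start: joints at [1.274, 0.423, 1.63, -0, 1.089, -0.019], TCP at [0.171, 0.601, 0.184] pointing down, gripper open.
Joint ranges: [-3, 3], [-0.9, 2.11], [0.09, 2.58], [-1.31, 4.45], [0.11, 2.69], [-2.54, 2.54]. Speed limits (rad/s): [2.39, 2.39, 3.01, 3.14, 3.14, 3.14].

## Interface

Orientations are given as a unit quaternion [w, x, y, z].
In Python, from workcell import env gives the robot as it stands.
- The arm moves only by the tool play_rows, never from a script. Its argument "targets" is a list of rows, each a list of 7 numbers: the shift along the tool's x, y, z in cm, then the turn, a rotation vector about the tool's x, y, z in degrees, then the opening, from 0 (shut) to 1 (fully open). In form: [[x, y, z, wx, wy, wz, grip], ...]. A call has 1 to 10 rows; each row is the pose to reach, as a shift and turn from the pose commanded when the call began, along the tool's axes at that moment; what a row does not reach only later rows make up. A row lasts 1/8 s, in which the tool goes at most 62.5 mm and 10.7 degrees, less where a joint would pass 70% of its speed; a pose out of reach is approached as far as the arm can. A call with a gripper value outside its range is refused whole. The fingers move at their own pace and stop on an object; "force" is the grip in N (left out, the last holds). Time passes only in rows, so rows that repeat a pose let the fingers close. It gives the time, the measured TCP pose, the force, the opening and the grip force at its end, in the units of the state.
- env.read_state(): the state, without advancing time (a new reading comes with each control period).
- env.get_image(name): name is "side" or "top"; returns (picture, depth): 384x512x3 uint8, red, green, blue; 384x512 float32, m along the optical axis (not along the pixel's ray), 0 where there is no reading.
- env.camera_params(name): a dict with "fx", "fy", "cx", "cy" (pixels), "R" (3x3) and "t" (3): a world point X has camera coordinates R X + t. Camera axes: x right, y down, z forward; pixel columns grow to the right and rows downward; lengths in m; the calibration is good to about 2 mm. A picture is of the moment at which its call begins. camera_params takes no time and is no camera call.
- env.finish_job(): hands the job in; it is judged then, once.
Trained networks look in the newest picture that a camera, given by its name, has taken for a name from the list of things; names that differ only in an ending like _2 or _b are one class to them, and where a whole thing is asked for, a point or a joint stands for the part that bears it (a point fixed in the world has none). Each returns a list of dicts, best first, with "conf" (0 to 1); they miss things now and then, are a little off and sometimes report something else, mostly with a low value. They report only what shows in the picture. A call takes as long as a camera call. They do not tell look-alikes from the thing itself.
- env.look_for(camera, query): "rect" ([centre column, centre row, width, height] in pixels, round what is visible of it).
- env.trace(camera, query): "pixels" (384x512 bool, what is visible of it) and "rect" ([centre column, centre row, width, height] in pixels, round what is visible of it).
- env.place_of(camera, query): "point" ([column, row] in pixels: a listed point, or the origin of a listed thing).
The state is a dict: "clock": time; "joint_positions": joint angles; "qd": joint speeds; "joint_torque": joint torques, N m; "ee_pos": TCP position; "ee_rot": TCP orientation; "force": force on the tool from outside, world axes, zero at the start; "torque": the same for the moment, N m; "width": finger opening in m; "gripper_force": force on a finger pad.
Only numpy, scipy, OpenCV 4.12 (cv2) and the standard library are available. Lean on these libraries where they do the work, as an engineer would, in place of code of your own. Each camera call takes 0.05 s, during which the arm holds its last target. There are 200 camera calls.

## Working session

There is one attempt and no reset: what is moved stays moved. The work goes in short steps, Python scripts to look and compute and a tool call to move; the robot and the scene stay as the last step left them, time stands still between calls to the robot, and variables do not carry over. Pictures are saved under pics/ and viewed, at most 14 in all, crops included, and the job is handed in when it is done.

Besides the shell and the picture viewer there is one more tool, called after "Emit:" as a command line: name --pt "numbers of a row" for each row, then --argument value for the rest. play_rows: Moves the arm, as the interface text tells. Its arguments: {"type":"object","properties":{"targets":{"type":"array"},"force":{"type":"number"}},"required":["targets"]}

```bash
mkdir -p pics; ls
python3 - <<'E'
from workcell import env
import cv2,json
s=env.read_state();print({k:s[k] for k in("clock","ee_pos","ee_rot","width","force")},env.tcp_to_grasp)
for n in("side","top"):
    p,d=env.get_image(n);cv2.imwrite(f"pics/{n}0.png",p[:,:,::-1]);c=env.camera_params(n);print(n,c)
E
```

```text
pics
{'clock': 0.0, 'ee_pos': array([0.17116604, 0.6004484 , 0.18308198]), 'ee_rot': array([-1.25433823e-04,  1.38420370e-01,  9.90373250e-01, -7.81356403e-04]), 'width': 0.08755257673596885, 'force': array([ 0.54488095, -0.27909714,  0.32683612])} 0.0187
side {'fx': 446.0527896653871, 'fy': 446.0527896653871, 'cx': 256.92357354211725, 'cy': 191.93342650127045, 'R': array([[ 0.97341354, -0.22878139, -0.01118773],
       [-0.12158607, -0.4746935 , -0.87171263],
       [ 0.19412088,  0.84989714, -0.48988971]]), 't': array([-0.51733656,  0.14327566,  1.48522523])}
top {'fx': 483.32301846241666, 'fy': 483.32301846241666, 'cx': 243.3346714219698, 'cy': 190.15627493320855, 'R': array([[-0.01402983, -0.99989694,  0.00304608],
       [-0.99285449,  0.01356984, -0.11855728],
       [ 0.11850373, -0.00468766, -0.99294254]]), 't': array([-0.05665126,  0.54781161,  1.70955233])}
```

View pics/side0.png

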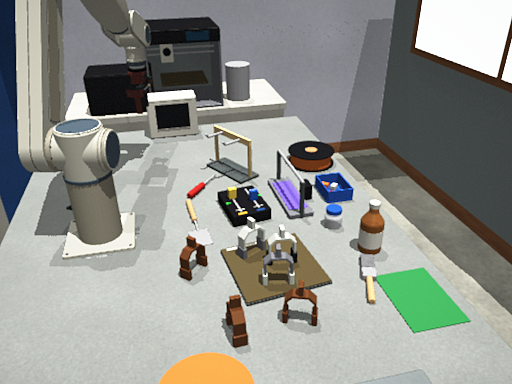

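View pics/top0.png

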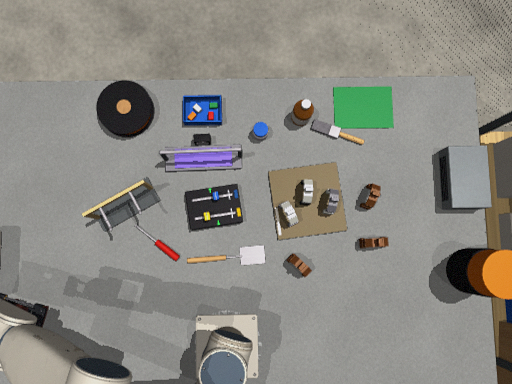

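The pictures show the console near top px (214,207), the bar at (203,158), the peg stand at (122,207), and three frames on the plate at about (307,190), (331,201) and (289,212). The look-alikes off the plate are brown. I'll enlarge both views.

```bash
cat > h.py <<'E'
from workcell import env
import numpy as np, cv2
from scipy.spatial.transform import Rotation as Ro
C={n:env.camera_params(n) for n in("side","top")}
def ray(n,u,v):
    c=C[n];d=c["R"].T@np.array([(u-c["cx"])/c["fx"],(v-c["cy"])/c["fy"],1]);return -c["R"].T@c["t"],d
def at(n,u,v,z):           # pixel -> world on plane z
    o,d=ray(n,u,v);return o+d*(z-o[2])/d[2]
def cloud(n,d):            # world point for each pixel
    c=C[n];v,u=np.mgrid[:384,:512]
    return (np.stack([(u-c["cx"])/c["fx"]*d,(v-c["cy"])/c["fy"]*d,d],-1)-c["t"])@c["R"]
def proj(n,X):
    c=C[n];p=c["R"]@np.asarray(X,float)+c["t"];return p[0]/p[2]*c["fx"]+c["cx"],p[1]/p[2]*c["fy"]+c["cy"]
def tri(a,b):              # side pixel, top pixel -> world
    (o1,d1),(o2,d2)=ray("side",*a),ray("top",*b)
    s=np.linalg.lstsq(np.c_[d1,-d2],o2-o1,rcond=None)[0];p,q=o1+d1*s[0],o2+d2*s[1];return (p+q)/2,np.linalg.norm(p-q)
E
python3 - <<'E'
from h import *
p=cv2.imread("pics/top0.png")[125:285,75:355];cv2.imwrite("pics/topc.png",cv2.resize(p,None,fx=2.8,fy=2.8,interpolation=2))
p=cv2.imread("pics/side0.png")[115:305,160:400];cv2.imwrite("pics/sidec.png",cv2.resize(p,None,fx=3,fy=3,interpolation=2))
for n in("side","top"):
    env.get_image(n)
    for q in("band3","band1","bar_mid","peg1","console","lamp_top","fan_top","lamp_mark","fan_mark","plate","jar"):
        print(n,q,[(np.round(r["point"],1).tolist(),round(r["conf"],2)) for r in env.place_of(n,q)])
E
```

```text
side band3 [([274.6, 282.4], 0.82), ([192.2, 271.7], 0.77), ([235.5, 334.4], 0.73), ([254.5, 251.2], 0.67), ([296.8, 320.8], 0.62), ([282.2, 256.1], 0.61)]
side band1 [([274.6, 282.4], 0.82), ([192.2, 271.7], 0.77), ([235.5, 334.4], 0.73), ([254.5, 251.2], 0.67), ([296.8, 320.8], 0.62), ([282.2, 256.1], 0.61)]
side bar_mid [([289.0, 168.3], 0.97)]
side peg1 [([210.7, 134.3], 0.87), ([230.3, 143.5], 0.76)]
side console [([242.8, 209.3], 0.57)]
side lamp_top [([230.7, 187.9], 0.51)]
side fan_top [([253.6, 189.4], 0.66)]
side lamp_mark [([276.2, 282.9], 0.67)]
side fan_mark []
side plate [([272.3, 267.1], 0.93), ([279.4, 279.9], 0.37)]
side jar [([332.1, 225.4], 0.8)]
top band3 [([303.7, 197.5], 0.83), ([365.2, 195.5], 0.81), ([328.9, 203.1], 0.75), ([285.3, 213.6], 0.61), ([369.2, 241.2], 0.55), ([299.1, 263.2], 0.5)]
top band1 [([303.7, 197.5], 0.83), ([365.2, 195.5], 0.81), ([328.9, 203.1], 0.75), ([285.3, 213.6], 0.61), ([369.2, 241.2], 0.55), ([299.1, 263.2], 0.5)]
top bar_mid [([202.7, 146.5], 0.66)]
top peg1 [([136.7, 205.3], 0.97), ([105.8, 220.5], 0.65)]
top console [([215.2, 203.4], 0.95), ([214.4, 193.8], 0.29)]
top lamp_top [([206.2, 221.7], 0.64)]
top fan_top [([216.0, 193.0], 0.4)]
top lamp_mark []
top fan_mark []
top plate [([204.3, 150.1], 0.73), ([308.7, 200.3], 0.57)]
top jar [([263.7, 131.8], 0.8), ([287.5, 213.6], 0.49)]
```

View pics/topc.png

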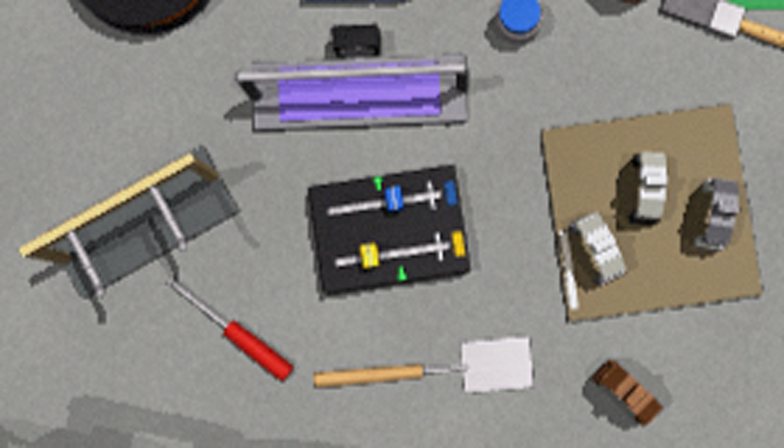

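View pics/sidec.png

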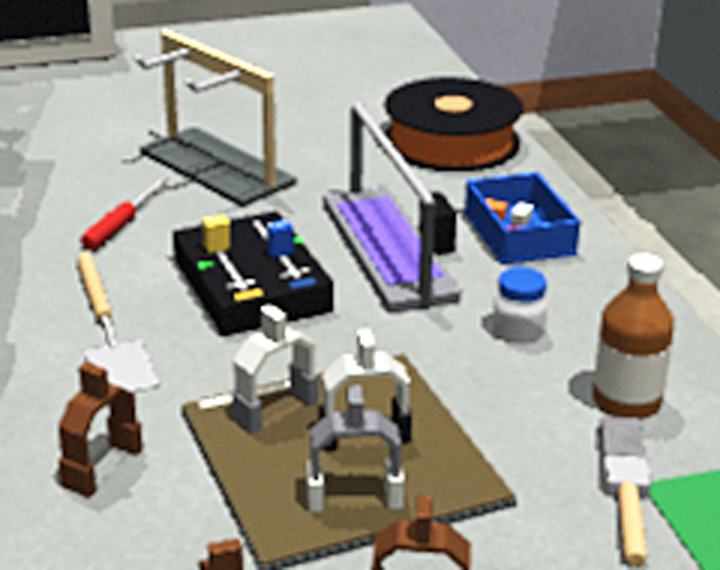

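Pegs are empty. The three frames on the plate are white/black (top px ~(307,190)), grey (331,201) and white/grey (289,212), so band3, 4 and 5. The faders' off ends are at image right, world -y. Next I'll measure.

```bash
cat >> h.py <<'E'
def rect_of(P):           # PCA-free: min-area rect of world xy
    (c,s,a)=cv2.minAreaRect((P[:,:2]*1000).astype(np.float32));return np.round(c,1),np.round(s,1),round(a,1)
E
python3 - <<'E'
from h import *
im,d=env.get_image("top");W=cloud("top",d);h=cv2.cvtColor(im,cv2.COLOR_RGB2HSV);H,S,V=[h[...,i].astype(int) for i in range(3)]
v,u=np.mgrid[:384,:512]
def box(a,b,c,e):return (u>=a)&(u<b)&(v>=c)&(v<e)
def rep(n,m):
    P=W[m];print(n,m.sum(),"med",np.round(np.median(P,0)*1000,1),"rect",*(rect_of(P) if len(P)>2 else [0]))
con=box(180,248,178,235)
z=W[...,2]
rep("console",con&(z>.036)&(z<.056))
rep("yel",con&(z>.075)&(H>20)&(H<35)&(S>120)); rep("blu",con&(z>.075)&(H>100)&(H<125)&(S>100))
rep("grn",con&(H>45)&(H<80)&(S>120)&(box(0,512,0,200))); rep("grn",con&(H>45)&(H<80)&(S>120)&(box(0,512,205,384)))
rep("bar",box(155,247,140,165)&(z>.125))
pl=box(265,350,160,242)
rep("plate",pl&(z<.02)&(z>.005))
for n,b in(("b3",box(295,317,172,207)),("b4",box(318,345,182,216)),("b5",box(276,302,195,228))):
    rep(n+" tab",b&(z>.12)); rep(n+" crown",b&(z>.085)&(z<.12)); rep(n+" all",b&(z>.03))
print(np.round(W[195:225,283:300,2]*1000).astype(int)[::3,::2])
E
```

```text
console 1905 med [487.4  41.6  44.1] rect [488.2  42.8] [140.2 189.5] 8.0
yel 38 med [452.   63.3  86.2] rect [452.3  64.8] [26.4 19.4] 8.8
blu 38 med [521.5  31.7  86.5] rect [435.4  -3.6] [215.9  21.5] 23.2
grn 13 med [551.3  55.5  44.7] rect [548.5  57.8] [10.  15.2] 73.1
grn 16 med [429.5  27.4  46. ] rect [431.1  25.7] [17.9 10.7] 0.6
bar 310 med [670.1  74.7 144.6] rect [512.6  83.1] [280.  342.8] 89.7
plate 4017 med [ 510.4 -293.7   11.8] rect [ 510.5 -297.5] [310.1 297.5] 89.2
b3 tab 32 med [ 534.2 -287.8  132.4] rect [ 445.6 -173.6] [ 20.7 314.6] 38.0
b3 crown 167 med [ 528.8 -287.3  100.8] rect [ 535.  -287.5] [30.1 78.2] 85.8
b3 all 251 med [ 529.1 -285.1   99.4] rect [ 439.5 -199.8] [ 78.2 340.1] 47.5
b4 tab 35 med [ 500.6 -371.8  131.7] rect [ 428.2 -217.2] [ 22.6 366.3] 25.0
b4 crown 164 med [ 493.4 -372.3   99.7] rect [ 500.3 -374.1] [31.6 79.7] 80.6
b4 all 258 med [ 494.  -370.5   98.6] rect [ 413.2 -241.9] [ 85.1 389.9] 33.7
b5 tab 31 med [ 458.5 -220.5  133.6] rect [ 405.9 -142.6] [ 13.3 216.5] 33.5
b5 crown 171 med [ 457.3 -220.8   99.8] rect [ 459.7 -222. ] [79.  30.4] 25.7
b5 all 251 med [ 457.8 -222.6   98.6] rect [ 429.1 -159.5] [ 87.4 263.1] 25.5
[[  14   10   12    5   13    7   17   11   12]
 [  12   17   22    7   20   11   12   12    8]
 [  16   14   55   20   18    8   10   11 1763]
 [  86   92   96   94    9    8   12    9   13]
 [  98  102  103  106  104   12   10    8    5]
 [  10  108  103  106  131  133   15   11   13]
 [  22   98  136  136  134  100   24    5    6]
 [  11   11  101  107  101  103  107   21   14]
 [  13   10   16  106  104  102   92   97   15]
 [  18   13   13   13   91   93   86   47   16]]
```

```bash
cat >> h.py <<'E'
def go(p,ang=None):       # world TCP target (mm), closing angle deg -> row numbers (cm, deg)
    s=env.read_state();w,x,y,z=s["ee_rot"];R=Ro.from_quat([x,y,z,w])
    m=R.as_matrix();yaw=np.degrees(np.arctan2(m[1,1],m[0,1]))
    if ang is None: T=R
    else:
        da=(ang-yaw+90)%180-90;a=np.radians(yaw+da)
        Y=np.array([np.cos(a),np.sin(a),0]);Z=np.array([0,0,-1.]);T=Ro.from_matrix(np.c_[np.cross(Y,Z),Y,Z])
    print("now",np.round(s["ee_pos"]*1000,1),"yaw",round(yaw,1),"j",np.round(s["joint_positions"],2),"w",round(s["width"]*1000,1),"F",np.round(s["force"],1),"t",round(s["clock"],2))
    for q in np.atleast_2d(p): print("row",np.round(m.T@(q/1000-s["ee_pos"])*100,2),np.round(np.degrees((R.inv()*T).as_rotvec()),1))
E
python3 - <<'E'
from h import *
im,d=env.get_image("top");W=cloud("top",d);z=W[...,2];h=cv2.cvtColor(im,cv2.COLOR_RGB2HSV);H,S,V=[h[...,i].astype(int) for i in range(3)]
v,u=np.mgrid[:384,:512]
def box(a,b,c,e):return (u>=a)&(u<b)&(v>=c)&(v<e)
m=box(155,247,140,165)&(z>.13)&(z<.16);P=W[m];print("bar",rect_of(P),np.median(z[m]))
print("boxbehind",rect_of(W[box(190,215,130,148)&(z>.03)&(z<.13)]),np.percentile(z[box(192,212,132,145)],[5,50,95]))
con=box(180,248,178,235)
m=con&(z>.075)&(z<.1)&(H>100)&(H<125)&(S>100);print("blu",rect_of(W[m]))
m=con&(z>.035)&(z<.055)&(V>170)&(S<60);c,s=np.cos(np.radians(8)),np.sin(np.radians(8))
q=(W[m][:,:2]*1000-[488.2,42.8])@np.array([[c,-s],[s,c]])
for k in(-33,33):
    t=q[(abs(q[:,0]-k)>4)&(abs(q[:,0]-k)<14)];print("off line y",k,np.round(np.median(t,0),1),len(t))
ci,sd=env.get_image("side");Ws=cloud("side",sd);zs=Ws[...,2];b=(abs(Ws[...,0]-.67)<.05)&(abs(Ws[...,1]-.08)<.17)&(zs>.13)&(zs<.16);print("bar side",rect_of(Ws[b]),b.sum())
stand=box(80,165,175,235)&(z>.14)&(z<.2);print("stand",rect_of(W[stand]))
go([[171,600,300],[452,65,300],[452,65,120]],98)
E
```

```text
bar (array([669.8,  82.5]), array([ 17.5, 281.1]), 2.2) 0.14413033291960994
boxbehind (array([734.2,  82.3]), array([58.1, 32.9]), 89.0) [-0.00496526  0.053575    0.06554778]
blu (array([521.8,  33.6]), array([17.7, 28.2]), 89.8)
off line y -33 [-28.9 -59.3] 6
off line y 33 [ 37.  -58.9] 8
bar side (array([671.4,  72.8]), array([ 15.4, 279. ]), 1.7) 157
stand (array([472.5, 346.7]), array([ 99.5, 229.2]), 28.5)
now [171.4 601.  183.9] yaw 74.1 j [ 1.27  0.42  1.63  0.    1.09 -0.02] w 87.9 F [ 1.  -0.3 -0.9] t 1.45
row [ 1.000e-02 -1.100e-01 -1.161e+01] [ -0.   -0.  -23.9]
row [-41.69 -43.85 -11.61] [ -0.   -0.  -23.9]
row [-41.69 -43.85   6.39] [ -0.   -0.  -23.9]
```

Emit:
play_rows --pt "0 0 -6 0 0 0 0.6" --pt "0 0 -11.6 0 0 0 0.6" --pt "-41.7 -43.9 -11.6 0 0 -24 0.6" --pt "-41.7 -43.9 -11.6 0 0 -24 0.6" --pt "-41.7 -43.9 -11.6 0 0 -24 0.6" --pt "-41.7 -43.9 -11.6 0 0 -24 0.6" --pt "-41.7 -43.9 -11.6 0 0 -24 0.6" --pt "-41.7 -43.9 -11.6 0 0 -24 0.6" --pt "-41.7 -43.9 -11.6 0 0 -24 0.6" --pt "-41.7 -43.9 -11.6 0 0 -24 0.6" --force 10

```text
clock: 2.7
ee_pos: [0.4038, 0.1561, 0.3003]
ee_rot: [0.001, -0.071, 0.998, 0.0]
force: [0.6, 0.6, -0.6]
width: 0.0529
gripper_force: 0.0
```

Emit:
play_rows --pt "0 0 0 0 0 0 0.6" --pt "0 0 0 0 0 0 0.6" --pt "0 0 0 0 0 0 0.6" --pt "0 0 0 0 0 0 0.6" --pt "0 0 0 0 0 0 0.6" --pt "0 0 0 0 0 0 0.6"

```text
clock: 3.45
ee_pos: [0.4029, 0.1584, 0.2999]
ee_rot: [-0.0, -0.071, 0.997, -0.0]
force: [-0.1, -0.4, -0.3]
width: 0.0528
gripper_force: 0.0
```

```bash
cat >> h.py <<'E'
def console():            # console pose and faders from the top camera
    im,d=env.get_image("top");W=cloud("top",d);z=W[...,2];h=cv2.cvtColor(im,cv2.COLOR_RGB2HSV);H,S,V=[h[...,i].astype(int) for i in range(3)]
    near=(abs(W[...,0]-.488)<.13)&(abs(W[...,1]-.043)<.15);r={}
    m=near&(z>.036)&(z<.056)
    m=cv2.morphologyEx(m.astype(np.uint8),cv2.MORPH_OPEN,np.ones((3,3)))>0;print("console",rect_of(W[m]))
    for n,k in(("lamp",near&(z>.078)&(z<.095)&(H>20)&(H<35)&(S>120)),("fan",near&(z>.078)&(z<.095)&(H>100)&(H<125)&(S>100)),("marks",near&(z>.03)&(z<.06)&(H>45)&(H<80)&(S>120))):
        P=W[k]
        if n=="marks":
            for t,Q in(("lamp_mark",P[P[:,0]<.488]),("fan_mark",P[P[:,0]>.488])): 
                if len(Q)>2: print(t,rect_of(Q),np.round(Q.mean(0)*1000,1),len(Q))
        elif len(P)>2: print(n,rect_of(P),np.round(P.mean(0)*1000,1),len(P))
E
python3 - <<'E'
from h import *
go([[452,65,110],[452,65,56]],98)
E
```

```text
now [402.9 158.4 299.9] yaw 98.1 j [ 0.35 -0.    1.9  -0.    1.25 -1.37] w 52.8 F [-0.1 -0.4 -0.3] t 3.45
row [-3.54 -9.94 18.99] [-0.  -0.   0.1]
row [-3.54 -9.94 24.39] [-0.  -0.   0.1]
```

Emit:
play_rows --pt "-3.5 -9.9 8 0 0 0 0.6" --pt "-3.5 -9.9 10 0 0 0 0.6" --pt "-3.5 -9.9 16 0 0 0 0.6" --pt "-3.5 -9.9 20 0 0 0 0.6" --pt "-3.5 -9.9 24.4 0 0 0 0.6" --pt "-3.5 -9.9 24.4 0 0 0 0.6" --pt "-3.5 -9.9 24.4 0 0 0 0" --pt "-3.5 -9.9 24.4 0 0 0 0" --pt "-3.5 -9.9 24.4 0 0 0 0" --pt "-3.5 -9.9 24.4 0 0 0 0"

```text
clock: 4.7
ee_pos: [0.4522, 0.065, 0.0567]
ee_rot: [0.001, -0.071, 0.998, 0.0]
force: [-0.1, -0.1, -0.3]
width: 0.0163
gripper_force: 0.0
```

Run:
```python
from h import *
go([464,-21.6,56])
```

```text
now [452.2  65.   56.7] yaw 98.1 j [ 0.12  0.39  2.08  0.    0.67 -1.6 ] w 16.3 F [-0.1 -0.1 -0.3] t 4.7
row [ 0.05 -8.74  0.08] [0. 0. 0.]
```

Run:
```python
from h import *
s=env.read_state();print(s["width"],s["gripper_force"])
p,d=env.get_image("side");cv2.imwrite("pics/s1.png",cv2.resize(p[120:260,170:370,::-1],None,fx=4,fy=4,interpolation=2))
s=env.read_state();print(s["width"],s["gripper_force"])
```

```text
0.016250641218801477 0.0
0.012207965627878403 0.0
```

View pics/s1.png

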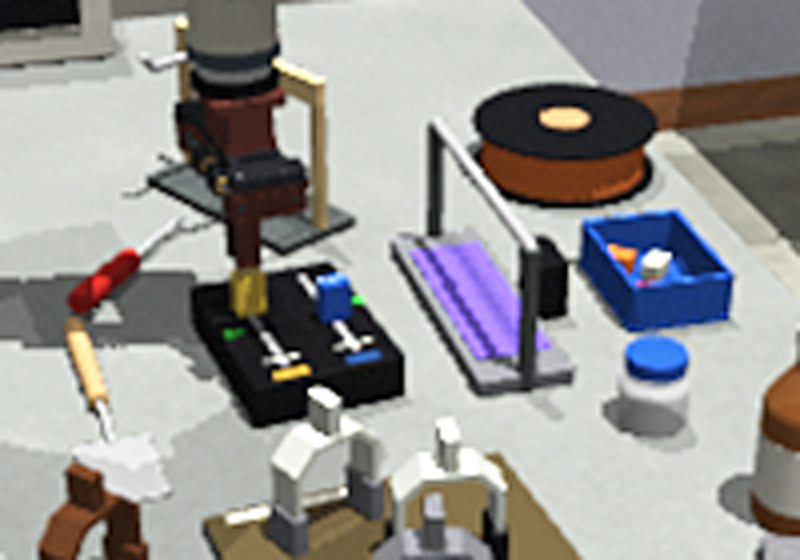

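The closed fingers are behind the yellow grip (crop px ~(247,290)), so they hold nothing. I'll re-measure the console.

Run:
```python
from h import *
console()
im,d=env.get_image("side");W=cloud("side",d);z=W[...,2];h=cv2.cvtColor(im,cv2.COLOR_RGB2HSV);H,S=h[...,0],h[...,1]
m=(z>.05)&(z<.1)&(H>20)&(H<35)&(S>120)&(abs(W[...,0]-.45)<.08)&(abs(W[...,1]-.04)<.1);print("lamp side",np.round(W[m].min(0)*1000),np.round(W[m].max(0)*1000),np.median(W[m],0),m.sum())
m=(z>.05)&(z<.1)&(H>100)&(H<125)&(S>120)&(abs(W[...,0]-.52)<.05)&(abs(W[...,1]-.04)<.1);print("fan side",np.median(W[m],0),m.sum())
s=env.read_state();print(s["width"],s["gripper_force"],s["ee_pos"])
```

```text
console (array([488.3,  42.4]), array([139.9, 188.5]), 8.3)
fan_mark (array([549.5,  57.7]), array([10.7, 14.4]), 68.9) [549.3  56.2  46.5] 12
lamp side [438. -59.  50.] [467.  71.  89.] [0.45014556 0.05473257 0.06936967] 88
fan side [0.52335693 0.02229034 0.07011961] 75
0.004257576335347815 0.0 [0.45180854 0.06490478 0.05616227]
```

Run:
```python
from h import *
im,d=env.get_image("side");W=cloud("side",d);h=cv2.cvtColor(im,cv2.COLOR_RGB2HSV);H,S=h[...,0],h[...,1]
u0,v0=[int(i) for i in proj("side",[.452,.065,.0565+.02])];print(u0,v0)
for v in range(v0-22,v0+12,2): print(v,[f"{H[v,u]}/{S[v,u]} {W[v,u,1]*1000:.0f},{W[v,u,2]*1000:.0f}" for u in range(u0-6,u0+9,3)])
it,_=env.get_image("top");print(proj("top",[.452,.065,.0765]))
a=cv2.resize(im[160:215,200:270],None,fx=6,fy=6,interpolation=2);b=cv2.resize(it[180:235,180:250],None,fx=5,fy=5,interpolation=2)
o=np.zeros((340,780,3),np.uint8);o[:330,:420]=a;o[:275,425:775]=b;cv2.imwrite("pics/z1.png",o[:,:,::-1])
```

```text
230 189
167 ['19/169 30,185', '173/34 -22,210', '108/44 -28,211', '170/53 -20,206', '4/108 -18,204']
169 ['88/26 359,13', '6/134 -22,202', '5/147 -20,200', '4/142 -13,195', '2/137 -11,193']
171 ['83/25 340,14', '3/164 -16,192', '0/29 -20,193', '6/144 -14,188', '3/119 -14,187']
173 ['80/20 327,11', '3/136 -19,186', '0/81 -9,180', '6/138 -18,183', '5/155 -15,180']
175 ['80/8 334,-2', '3/170 55,140', '5/139 -15,175', '4/164 52,140', '60/4 289,15']
177 ['49/9 309,2', '4/153 55,133', '6/164 48,135', '4/176 52,132', '94/14 271,16']
179 ['56/8 291,2', '6/116 66,119', '6/144 49,127', '5/170 56,122', '83/23 261,11']
181 ['51/8 282,-2', '8/69 69,110', '6/141 50,119', '3/170 63,110', '70/11 261,2']
183 ['55/7 262,-1', '8/52 68,102', '4/156 52,110', '4/211 54,107', '56/7 245,2']
185 ['55/7 233,6', '18/9 245,-2', '179/182 54,101', '177/134 56,98', '51/9 230,1']
187 ['50/7 228,-0', '33/22 71,84', '20/81 60,89', '26/114 60,88', '30/23 210,3']
189 ['50/7 213,-1', '24/55 64,80', '24/174 -1313,847', '23/190 53,84', '22/165 123,43']
191 ['128/113 115,45', '24/190 69,70', '23/180 56,75', '23/181 56,74', '22/148 110,42']
193 ['108/61 105,42', '21/150 66,63', '24/177 53,69', '23/183 55,66', '21/150 95,42']
195 ['150/43 83,46', '24/142 80,47', '23/180 50,62', '23/180 56,58', '23/173 77,44']
197 ['45/34 76,42', '30/93 66,47', '23/183 54,52', '23/193 50,53', '22/160 62,44']
199 ['120/15 55,46', '120/43 51,47', '24/167 52,45', '30/13 46,47', '108/75 48,44']
(np.float64(206.7303923188947), np.float64(216.18804743581074))
```

View pics/z1.png

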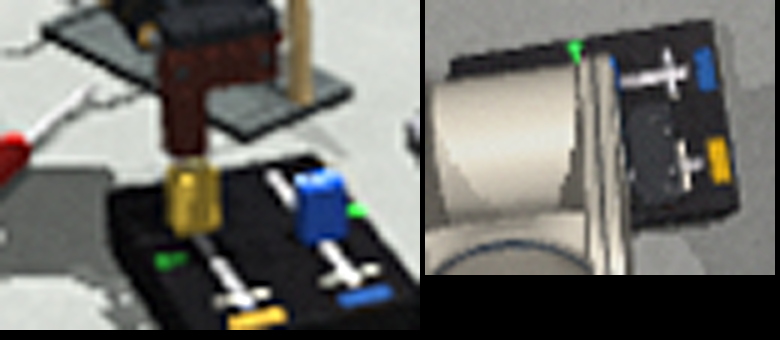

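The fingers shut with no force. In the picture their tips end near z≈95 mm, above the knob, rather than at 56 mm. I'll open the gripper and look at where the tips really are.

Emit:
play_rows --pt "0 0 0 0 0 0 0.7" --pt "0 0 0 0 0 0 0.7" --pt "0 0 0 0 0 0 0.7" --pt "0 0 0 0 0 0 0.7" --pt "0 0 0 0 0 0 0.7"

```text
clock: 5.58
ee_pos: [0.4517, 0.0649, 0.0559]
ee_rot: [-0.0, -0.07, 0.998, -0.0]
force: [0.1, 0.8, -0.1]
width: 0.0471
gripper_force: 0.0
```

Run:
```python
from h import *
im,d=env.get_image("side")
W=cloud("side",d)
h=cv2.cvtColor(im,cv2.COLOR_RGB2HSV);H,S=h[...,0].astype(int),h[...,1]
m=((H<12)|(H>170))&(S>90)&(abs(W[...,0]-.452)<.03)&(abs(W[...,1]-.065)<.12)&(W[...,2]>.03)&(W[...,2]<.3)
P=W[m]*1000;b=np.round(P[:,1]/10)*10
for k in np.unique(b):print(k,np.round(P[b==k,2].min()),np.round(P[b==k,2].max()),(b==k).sum())
a=cv2.resize(im[140:215,190:290],None,fx=7,fy=7,interpolation=2);cv2.imwrite("pics/z2.png",a[:,:,::-1])
s=env.read_state();print(s["ee_pos"],s["width"],proj("side",[.452,.065,.056]),proj("side",[.452,.03,.056]))
```

```text
-30.0 203.0 205.0 2
-20.0 177.0 207.0 59
-10.0 173.0 202.0 50
20.0 211.0 267.0 76
30.0 98.0 268.0 178
40.0 96.0 267.0 35
50.0 218.0 239.0 8
60.0 223.0 239.0 5
70.0 232.0 238.0 3
80.0 134.0 224.0 2
90.0 102.0 180.0 6
130.0 45.0 196.0 4
[0.45163611 0.06488146 0.05585845] 0.05083135861763283 (np.float64(231.05087998310125), np.float64(194.34310813121309)) (np.float64(232.8344735059732), np.float64(199.1059181813128))
```

View pics/z2.png

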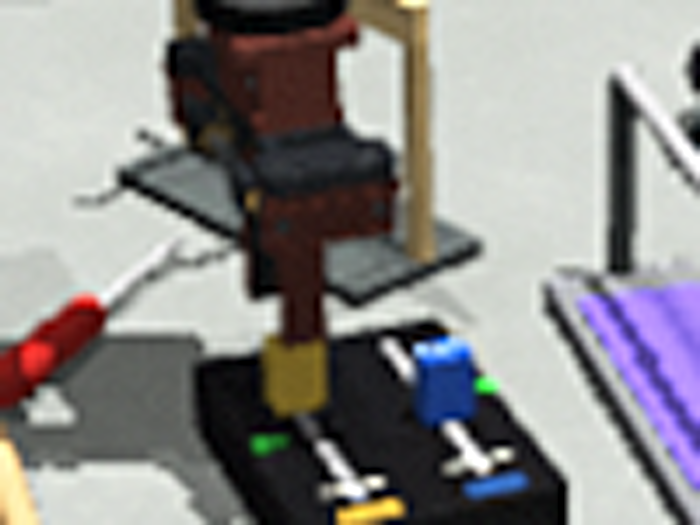

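Run:
```python
from h import *
im,d=env.get_image("side");W=cloud("side",d);h=cv2.cvtColor(im,cv2.COLOR_RGB2HSV)
h0=cv2.cvtColor(cv2.imread("pics/side0.png"),cv2.COLOR_BGR2HSV)
for v in range(184,202,2): print(v,[f"{h0[v,u].tolist()} {h[v,u].tolist()} {W[v,u,1]*1000:.0f},{W[v,u,2]*1000:.0f}" for u in (229,232,235)])
```

```text
184 ['[50, 7, 210] [39, 9, 196] 246,1', '[60, 7, 211] [1, 139, 46] 33,115', '[54, 6, 199] [6, 209, 33] 32,114']
186 ['[100, 15, 208] [55, 7, 217] 228,1', '[26, 85, 226] [4, 148, 43] 33,107', '[30, 11, 210] [2, 191, 36] 30,107']
188 ['[30, 89, 255] [23, 183, 96] 50,91', '[30, 86, 255] [178, 142, 43] 31,100', '[30, 136, 255] [4, 150, 46] 27,101']
190 ['[24, 178, 243] [24, 187, 116] 53,81', '[23, 184, 172] [23, 185, 102] 57,78', '[22, 186, 167] [24, 184, 130] 56,77']
192 ['[23, 184, 151] [23, 181, 117] 50,75', '[23, 178, 166] [23, 181, 117] 52,72', '[23, 183, 178] [23, 185, 124] 51,72']
194 ['[23, 181, 148] [23, 180, 119] 51,67', '[23, 180, 163] [23, 180, 116] 52,65', '[23, 182, 177] [23, 184, 126] 56,61']
196 ['[23, 183, 145] [23, 184, 118] 56,56', '[23, 181, 162] [23, 184, 115] 52,56', '[23, 183, 177] [23, 188, 126] 55,53']
198 ['[23, 184, 112] [23, 184, 86] 51,50', '[23, 124, 148] [23, 158, 102] 57,45', '[22, 187, 71] [22, 189, 54] 60,42']
200 ['[132, 82, 31] [120, 128, 10] 51,42', '[116, 26, 69] [120, 40, 38] 46,43', '[130, 5, 155] [90, 4, 65] 41,45']
```

The camera readings agree with each other: knob face at y≈53, front finger ending at z≈96 mm. The true tips therefore sit about 39 mm above the reported TCP. I'll descend in a controlled step and check again.

Emit:
play_rows --pt "0 0 0.5 0 0 0 0.6" --pt "0 0 1 0 0 0 0.6" --pt "0 0 1.5 0 0 0 0.6" --pt "0 0 2 0 0 0 0.6" --pt "0 0 2 0 0 0 0.6"

```text
clock: 6.3
ee_pos: [0.4513, 0.0648, 0.0354]
ee_rot: [-0.001, -0.07, 0.998, -0.0]
force: [-0.5, -0.2, -0.3]
width: 0.0527
gripper_force: 0.0
```

```bash
cat >> h.py <<'E'
def tips():               # lowest dark-red finger points seen from the side, near the TCP
    s=env.read_state();e=s["ee_pos"];im,d=env.get_image("side");W=cloud("side",d);h=cv2.cvtColor(im,cv2.COLOR_RGB2HSV);H,S,V=[h[...,i].astype(int) for i in range(3)]
    m=((H<12)|(H>170))&(S>90)&(V<90)&(abs(W[...,0]-e[0])<.04)&(abs(W[...,1]-e[1])<.06)&(W[...,2]>.02)&(W[...,2]<e[2]+.085)
    P=W[m]*1000;print("ee",np.round(e*1000,1),"finger pts",len(P),"min z",np.round(np.sort(P[:,2])[:4]),"x 5-95%",np.round(np.percentile(P[:,0],[5,50,95])),"y",np.round(np.percentile(P[:,1],[5,50,95])))
E
python3 - <<'E'
from h import *
tips()
E
```

```text
ee [451.3  64.8  35.4] finger pts 68 min z [75. 76. 77. 79.] x 5-95% [437. 454. 465.] y [26. 31. 88.]
```

Confirmed: tips are at about ee_z + 39.5 mm. I'll go down 17 mm more, then close on the lamp.

Emit:
play_rows --pt "0 0 0.6 0 0 0 0.6" --pt "0 0 1.2 0 0 0 0.6" --pt "0 0 1.7 0 0 0 0.6" --pt "0 0 1.7 0 0 0 0" --pt "0 0 1.7 0 0 0 0" --pt "0 0 1.7 0 0 0 0" --pt "0 0 1.7 0 0 0 0" --pt "0 0 1.7 0 0 0 0"

```text
clock: 7.35
ee_pos: [0.4519, 0.0648, 0.019]
ee_rot: [0.0, -0.07, 0.998, -0.0]
force: [-0.5, -1.4, 1.4]
width: 0.0199
gripper_force: 10.0
```

Run:
```python
from h import *
tips()
```

```text
ee [451.9  64.8  19. ] finger pts 61 min z [57. 58. 59. 62.] x 5-95% [441. 452. 461.] y [41. 46. 74.]
```

Emit:
play_rows --pt "0 -2 0 0 0 0 0" --pt "0 -4 0 0 0 0 0" --pt "0 -6 0 0 0 0 0" --pt "0 -7.5 0 0 0 0 0" --pt "0 -8.5 0 0 0 0 0" --pt "0 -8.7 0 0 0 0 0" --pt "0 -8.7 0 0 0 0 0" --pt "0 -8.7 0 0 0 0 0"

```text
clock: 8.4
ee_pos: [0.4639, -0.0212, 0.019]
ee_rot: [0.0, -0.071, 0.997, -0.0]
force: [-1.2, -0.7, 4.9]
width: 0.0199
gripper_force: 10.0
```

Run:
```python
from h import *
s=env.read_state();print(s["force"],s["gripper_force"],s["width"],s["ee_pos"])
go([[464,-22,120],[522,33,120],[522,33,19]])
```

```text
[-1.18816911 -0.7229262   4.86150456] 9.999292641878128 0.019902176722081867 [ 0.46388779 -0.02123085  0.01899181]
now [463.9 -21.2  19. ] yaw 98.1 j [-0.07  0.48  2.07 -0.    0.59 -1.78] w 19.9 F [-1.2 -0.7  4.9] t 8.4
row [ -0.    -0.08 -10.1 ] [0. 0. 0.]
row [ -6.52   4.55 -10.1 ] [0. 0. 0.]
row [-6.52  4.55 -0.  ] [0. 0. 0.]
```

Emit:
play_rows --pt "0 0 0 0 0 0 0.6" --pt "0 0 0 0 0 0 0.6" --pt "0 0 0 0 0 0 0.6" --pt "0 0 -6 0 0 0 0.6" --pt "-3 2 -6 0 0 0 0.6" --pt "-6.5 4.5 -6 0 0 0 0.6" --pt "-6.5 4.5 -6 0 0 0 0.6" --pt "-6.5 4.5 -3 0 0 0 0.6" --pt "-6.5 4.5 0 0 0 0 0.6" --pt "-6.5 4.5 0 0 0 0 0.6"

```text
clock: 9.65
ee_pos: [0.5189, 0.0319, 0.017]
ee_rot: [-0.003, -0.07, 0.998, 0.0]
force: [-0.7, -0.2, 0.1]
width: 0.0526
gripper_force: 0.0
```

Emit:
play_rows --pt "0 0 0 0 0 0 0" --pt "0 0 0 0 0 0 0" --pt "0 0 0 0 0 0 0" --pt "0 0 0 0 0 0 0" --pt "0 0 0 0 0 0 0"

```text
clock: 10.28
ee_pos: [0.5225, 0.0324, 0.0196]
ee_rot: [0.001, -0.07, 0.998, -0.0]
force: [-0.0, -1.7, 7.3]
width: 0.0197
gripper_force: 10.0
```

Emit:
play_rows --pt "0 -1.5 0 0 0 0 0" --pt "0 -3 0 0 0 0 0" --pt "0 -4 0 0 0 0 0" --pt "0 -4.6 0 0 0 0 0" --pt "0 -4.6 0 0 0 0 0" --pt "0 -4.6 0 0 0 0 0.6" --pt "0 -4.6 0 0 0 0 0.6" --pt "0 -4.6 0 0 0 0 0.6" --pt "0 -4.6 -6 0 0 0 0.6" --pt "0 -4.6 -12 0 0 0 0.8"

```text
clock: 11.52
ee_pos: [0.5275, -0.013, 0.1393]
ee_rot: [-0.001, -0.071, 0.998, 0.0]
force: [1.4, 0.3, -0.1]
width: 0.0595
gripper_force: 0.0
```

Run:
```python
from h import *
go([[534,-288,140],[534,-288,67]],-4.2)
```

```text
now [527.5 -13.  139.3] yaw 98.1 j [-0.05  0.34  1.88 -0.    0.92 -1.76] w 59.5 F [ 1.4  0.3 -0.1] t 11.53
row [  3.23 -27.32  -0.07] [  0.1  -0.1 -77.7]
row [  3.21 -27.32   7.23] [  0.1  -0.1 -77.7]
```

Emit:
play_rows --pt "3.2 -27.3 -2 0 0 10 0.6" --pt "3.2 -27.3 -2 0 0 20 0.6" --pt "3.2 -27.3 -2 0 0 30 0.6" --pt "3.2 -27.3 -2 0 0 40 0.6" --pt "3.2 -27.3 -2 0 0 50 0.6" --pt "3.2 -27.3 -1 0 0 60 0.6" --pt "3.2 -27.3 0 0 0 70 0.6" --pt "3.2 -27.3 0 0 0 80 0.6" --pt "3.2 -27.3 0 0 0 90 0.6" --pt "3.2 -27.3 0 0 0 102.3 0.6"

```text
clock: 12.78
ee_pos: [0.5349, -0.2877, 0.1385]
ee_rot: [-0.0, 0.725, 0.688, -0.0]
force: [-0.2, 1.4, 0.8]
width: 0.0525
gripper_force: 0.0
```

```bash
sed -i 's/da=(ang-yaw+90)%180-90;a=/j=np.degrees(s["joint_positions"][0] if False else np.arctan2(np.atleast_2d(p)[-1][1],np.atleast_2d(p)[-1][0]));da=(ang-j+90)%180-90+j-yaw;da=(da+180)%360-180;a=/' h.py
cat >> h.py <<'E'
def frame(x,y,r=.06):     # frame near (x,y) m: crown rect from top camera
    im,d=env.get_image("top");W=cloud("top",d);z=W[...,2];n=(np.hypot(W[...,0]-x,W[...,1]-y)<r)
    for lo,hi in((.09,.115),(.124,.145)):
        P=W[n&(z>lo)&(z<hi)];print(f"z {lo}-{hi}",rect_of(P) if len(P)>4 else 0,len(P))
E
python3 - <<'E'
from h import *
console();tips();frame(.534,-.288)
go([[534,-288,140],[534,-288,67]],-4.2)
E
```

```text
console (array([488.1,  42.9]), array([140.1, 189.9]), 8.1)
lamp (array([463.4, -18.3]), array([17.4, 24.8]), 89.9) [463.6 -18.2  85.5] 35
fan (array([528.8, -10.4]), array([27.6, 18.6]), 10.6) [528.3 -10.1  85.3] 35
lamp_mark (array([429.6,  26. ]), array([14.7, 11. ]), 1.4) [429.1  27.4  45.5] 14
fan_mark (array([547.6,  57.3]), array([11.6, 14. ]), 88.1) [548.3  56.6  44.9] 12
ee [ 535.  -287.7  138.6] finger pts 79 min z [179. 181. 181. 181.] x 5-95% [498. 504. 567.] y [-302. -297. -288.]
z 0.09-0.115 (array([ 545.2, -275. ]), array([ 3.6, 18.5]), 68.9) 7
z 0.124-0.145 0 0
now [ 535.  -287.7  138.6] yaw -2.5 j [-0.51  0.45  1.7  -0.    0.99 -0.47] w 52.6 F [-0.3 -0.2  0.3] t 12.93
row [-0.03 -0.1  -0.14] [-0.  -0.   1.7]
row [-0.03 -0.09  7.16] [-0.  -0.   1.7]
```

Faders read about 2 mm and 1 mm above off, which is fine. Now I'll grasp band3.

Emit:
play_rows --pt "0 -0.1 3 0 0 1.7 0.6" --pt "0 -0.1 5 0 0 1.7 0.6" --pt "0 -0.1 7 0 0 1.7 0.6" --pt "0 -0.1 7 0 0 1.7 0.6" --pt "0 -0.1 7 0 0 1.7 0" --pt "0 -0.1 7 0 0 1.7 0" --pt "0 -0.1 7 0 0 1.7 0" --pt "0 -0.1 7 0 0 1.7 0" --pt "0 -0.1 7 0 0 1.7 0" --force 20

```text
clock: 14.05
ee_pos: [0.5342, -0.2879, 0.069]
ee_rot: [0.0, 0.733, 0.68, 0.0]
force: [0.2, 0.1, -1.4]
width: 0.0118
gripper_force: 20.0
```

Run:
```python
from h import *
tips()
go([[534,-288,260],[670,5,260],[670,5,135]],2)
```

```text
ee [ 534.2 -287.9   69. ] finger pts 74 min z [108. 108. 109. 110.] x 5-95% [518. 525. 546.] y [-302. -298. -295.]
now [ 534.  -287.8   68.9] yaw -4.4 j [-0.51  0.54  1.74 -0.    0.85 -0.44] w 12.0 F [-0.2  0.8 -0.5] t 14.1
row [ -0.02  -0.   -19.11] [-0.  -0.  -6.4]
row [ 30.23  11.33 -19.11] [-0.  -0.  -6.4]
row [30.23 11.34 -6.61] [-0.  -0.  -6.4]
```

Emit:
play_rows --pt "0 0 -5 0 0 0 0" --pt "0 0 -11 0 0 0 0" --pt "0 0 -17 0 0 0 0" --pt "6 2.3 -17 0 0 -2 0" --pt "12 4.6 -17 0 0 -4 0" --pt "18 6.9 -17 0 0 -6 0" --pt "24 9.2 -17 0 0 -6.4 0" --pt "29 11 -17 0 0 -6.4 0" --pt "30.5 11.5 -17 0 0 -6.4 0" --pt "30.5 11.5 -17 0 0 -6.4 0"

```text
clock: 15.35
ee_pos: [0.6717, 0.0081, 0.2383]
ee_rot: [-0.0, 0.694, 0.72, -0.001]
force: [-0.3, -0.5, -0.7]
width: 0.0118
gripper_force: 20.0
```

```bash
cat >> h.py <<'E'
def hung():               # side view of bar zone: frame points by y
    im,d=env.get_image("side");W=cloud("side",d);z=W[...,2]
    m=(abs(W[...,0]-.67)<.07)&(abs(W[...,1]-.08)<.2)&(z>.13)&(z<.3);P=W[m]*1000
    for k in range(-80,230,10):
        q=P[abs(P[:,1]-k)<5]
        if len(q)>3: print(k,len(q),"x",np.round(np.percentile(q[:,0],[5,50,95])),"z",np.round(np.percentile(q[:,2],[3,97])))
E
python3 - <<'E'
from h import *
go([[672,8,240],[672,8,117]],2)
im,d=env.get_image("side");cv2.imwrite("pics/h1.png",cv2.resize(im[90:230,190:390,::-1],None,fx=4,fy=4,interpolation=2))
im,d=env.get_image("top")
W=cloud("top",d);z=W[...,2];m=(abs(W[...,0]-.67)<.03)&(abs(W[...,1]-.08)<.2)&(z>.125)&(z<.158)
P=W[m]*1000
for k in range(-70,240,20):
    q=P[abs(P[:,1]-k)<10]
    if len(q): print(k,len(q),np.round(np.median(q,0)))
E
```

```text
now [671.7   8.1 238.3] yaw 2.1 j [-0.01  0.44  1.47 -0.    1.23 -0.04] w 11.8 F [-0.3 -0.5 -0.7] t 15.35
row [-0.01  0.03 -0.17] [-0.1  0.   0.1]
row [-1.000e-02  5.000e-02  1.213e+01] [-0.1  0.   0.1]
-50 19 [674. -54. 141.]
-30 4 [673. -20. 144.]
-10 4 [673. -17. 145.]
30 2 [672.  32. 147.]
50 4 [676.  57. 142.]
70 12 [675.  70. 145.]
90 6 [672.  87. 146.]
130 11 [670. 136. 145.]
150 22 [668. 150. 145.]
170 20 [667. 168. 146.]
190 16 [668. 189. 144.]
210 27 [665. 212. 143.]
230 4 [667. 222. 143.]
```

View pics/h1.png

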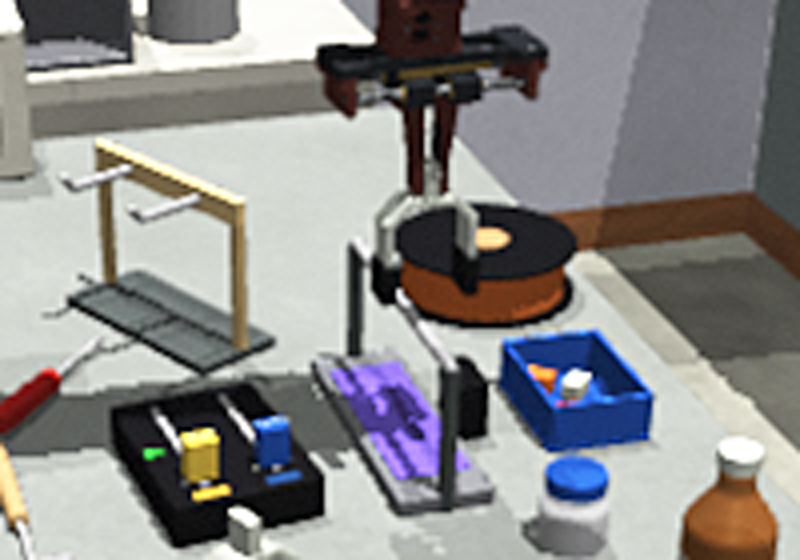

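The frame hangs from the gripper directly over the bar (crop px ~(430,290)), and both faders are at their off lines. I'll lower it.

Emit:
play_rows --pt "0 0 4 0 0 0 0" --pt "0 0 8 0 0 0 0" --pt "0 0 10.5 0 0 0 0" --pt "0 0 11.5 0 0 0 0" --pt "0 0 12 0 0 0 0" --pt "0 0 12 0 0 0 0"

```text
clock: 16.2
ee_pos: [0.6724, 0.007, 0.1197]
ee_rot: [0.0, 0.695, 0.719, 0.0]
force: [-0.4, 0.6, -0.9]
width: 0.0115
gripper_force: 20.0
```

Emit:
play_rows --pt "0 0 0.2 0 0 0 0" --pt "0 0 0.2 0 0 0 0.5" --pt "0 0 0.2 0 0 0 0.5" --pt "0 0 0.2 0 0 0 0.5" --pt "0 0 -5 0 0 0 0.5" --pt "0 0 -10 0 0 0 0.5"

```text
clock: 16.95
ee_pos: [0.6716, 0.0076, 0.2196]
ee_rot: [-0.0, 0.694, 0.72, -0.0]
force: [-0.2, 0.3, 0.6]
width: 0.0438
gripper_force: 0.0
```

Run:
```python
from h import *
go([[672,8,220],[500,-372,220],[500,-372,69]],-9.4)
```

```text
now [671.6   7.6 219.6] yaw 2.0 j [-0.01  0.46  1.49 -0.    1.2  -0.04] w 43.8 F [-0.2  0.3  0.6] t 16.95
row [ 0.04  0.04 -0.04] [-0.1  0.  11.4]
row [-3.732e+01 -1.850e+01 -1.000e-02] [-0.1  0.  11.4]
row [-37.32 -18.48  15.09] [-0.1  0.  11.4]
```

Emit:
play_rows --pt "-6 -3 0 0 0 4 0.6" --pt "-12 -6 0 0 0 8 0.6" --pt "-18 -9 0 0 0 11.4 0.6" --pt "-24 -12 0 0 0 11.4 0.6" --pt "-30 -15 3 0 0 11.4 0.6" --pt "-35 -17.5 5 0 0 11.4 0.6" --pt "-37.3 -18.5 8 0 0 11.4 0.6" --pt "-37.3 -18.5 8 0 0 11.4 0.6"

```text
clock: 17.95
ee_pos: [0.4971, -0.3733, 0.1359]
ee_rot: [-0.002, 0.764, 0.645, -0.001]
force: [-0.5, -0.1, -0.4]
width: 0.0522
gripper_force: 0.0
```

Run:
```python
from h import *
tips();hung()
go([[500,-372,69]],-9.4)
```

```text
ee [ 497.1 -373.3  135.9] finger pts 85 min z [176. 176. 178. 179.] x 5-95% [461. 522. 528.] y [-392. -386. -376.]
-60 15 x [668. 674. 679.] z [135. 149.]
-50 6 x [670. 674. 683.] z [139. 146.]
-40 7 x [669. 672. 677.] z [141. 147.]
-30 4 x [669. 671. 674.] z [144. 147.]
-20 8 x [660. 671. 679.] z [140. 151.]
-10 45 x [663. 673. 702.] z [140. 183.]
0 36 x [663. 671. 710.] z [134. 183.]
10 16 x [662. 671. 696.] z [148. 184.]
20 8 x [666. 690. 710.] z [137. 177.]
now [ 500.2 -371.9  138.8] yaw -9.4 j [-0.66  0.47  1.67  0.    1.   -0.49] w 53.0 F [ 1.4  1.5 -0.5] t 18.05
row [-0.02 -0.01  6.98] [-0. -0. -0.]
```

Frame 1 is astride the bar (tab top z≈183, x≈672). Next is band4.

Emit:
play_rows --pt "0 0 3 0 0 0 0.6" --pt "0 0 5.5 0 0 0 0.6" --pt "0 0 7 0 0 0 0.6" --pt "0 0 7 0 0 0 0.6" --pt "0 0 7 0 0 0 0" --pt "0 0 7 0 0 0 0" --pt "0 0 7 0 0 0 0" --pt "0 0 7 0 0 0 0" --pt "0 0 7 0 0 0 0"

```text
clock: 19.18
ee_pos: [0.5003, -0.3719, 0.0689]
ee_rot: [0.0, 0.762, 0.647, 0.0]
force: [-0.2, -0.3, -1.7]
width: 0.0119
gripper_force: 20.0
```

Run:
```python
from h import *
go([[668,156,250],[668,156,118]],2)
```

```text
now [ 500.3 -371.9   68.9] yaw -9.4 j [-0.66  0.56  1.7   0.    0.87 -0.49] w 11.9 F [-0.2 -0.3 -1.7] t 19.18
row [ 54.81   7.95 -18.11] [  0.    0.  -11.4]
row [54.81  7.95 -4.91] [  0.    0.  -11.4]
```

Emit:
play_rows --pt "0 0 -5 0 0 0 0" --pt "0 0 -11 0 0 0 0" --pt "0 0 -17 0 0 0 0" --pt "4 0.6 -20 0 0 -1 0" --pt "10 1.5 -20 0 0 -3 0" --pt "16 2.4 -20 0 0 -5 0" --pt "22 3.3 -20 0 0 -7 0" --pt "28 4.1 -20 0 0 -9 0" --pt "34 5 -20 0 0 -11.4 0" --pt "40 5.8 -20 0 0 -11.4 0"

```text
clock: 20.42
ee_pos: [0.6228, 0.0153, 0.2688]
ee_rot: [-0.0, 0.694, 0.72, -0.0]
force: [-0.2, -1.5, -0.3]
width: 0.012
gripper_force: 20.0
```

Run:
```python
from h import *
go([[668,156,250],[668,156,118]],2)
```

```text
now [622.8  15.3 268.8] yaw 2.1 j [ 0.01  0.34  1.55 -0.    1.25 -0.03] w 12.0 F [-0.2 -1.5 -0.3] t 20.43
row [13.9   5.03  1.87] [-0.   0.   0.1]
row [13.9   5.03 15.07] [-0.   0.   0.1]
```

Emit:
play_rows --pt "6 2.2 0 0 0 0 0" --pt "11 4 0.5 0 0 0 0" --pt "13.9 5 1 0 0 0 0" --pt "13.9 5 4 0 0 0 0" --pt "13.9 5 8 0 0 0 0" --pt "13.9 5 12 0 0 0 0" --pt "13.9 5 14 0 0 0 0" --pt "13.9 5 15 0 0 0 0" --pt "13.9 5 15 0 0 0 0"

```text
clock: 21.55
ee_pos: [0.6682, 0.1542, 0.1194]
ee_rot: [0.0, 0.694, 0.72, 0.0]
force: [0.6, 0.4, -0.5]
width: 0.0119
gripper_force: 20.0
```

Emit:
play_rows --pt "0 0 0.1 0 0 0 0" --pt "0 0 0.1 0 0 0 0.5" --pt "0 0 0.1 0 0 0 0.5" --pt "0 0 0.1 0 0 0 0.5" --pt "0 0 -5 0 0 0 0.5" --pt "0 0 -10 0 0 0 0.5"

```text
clock: 22.3
ee_pos: [0.6673, 0.154, 0.2196]
ee_rot: [-0.0, 0.694, 0.72, -0.001]
force: [0.7, -0.0, 0.7]
width: 0.0436
gripper_force: 0.0
```

Run:
```python
from h import *
hung();frame(.459,-.221)
go([[459,-221,220],[459,-221,140]],25.7)
```

```text
-60 24 x [668. 674. 683.] z [131. 148.]
-50 5 x [670. 675. 683.] z [140. 147.]
-40 7 x [668. 671. 677.] z [142. 147.]
-20 10 x [657. 671. 678.] z [142. 152.]
-10 67 x [637. 669. 707.] z [134. 181.]
0 47 x [638. 664. 695.] z [134. 183.]
10 31 x [638. 663. 699.] z [136. 182.]
20 18 x [637. 661. 708.] z [136. 182.]
50 4 x [667. 670. 671.] z [141. 147.]
60 6 x [667. 670. 674.] z [142. 150.]
70 5 x [667. 670. 674.] z [145. 150.]
80 7 x [664. 668. 674.] z [141. 149.]
100 4 x [665. 668. 671.] z [144. 148.]
120 8 x [664. 668. 674.] z [139. 148.]
130 26 x [634. 660. 691.] z [134. 176.]
140 102 x [633. 661. 700.] z [135. 298.]
150 58 x [632. 663. 695.] z [135. 297.]
160 39 x [632. 660. 689.] z [136. 297.]
170 5 x [641. 643. 698.] z [137. 177.]
210 8 x [662. 664. 669.] z [137. 148.]
z 0.09-0.115 (array([ 459.4, -221.6]), array([78.8, 29.6]), 25.3) 151
z 0.124-0.145 (array([ 458.9, -222.6]), array([10.7, 25.2]), 25.2) 27
now [671.4 154.9 225.8] yaw 2.0 j [0.21 0.47 1.45 0.   1.21 0.17] w 44.1 F [0.3 0.6 0.6] t 22.4
row [-36.81 -22.56   0.27] [  0.6   0.  -23.7]
row [-36.83 -22.65   8.27] [  0.6   0.  -23.7]
```

Emit:
play_rows --pt "-5 -3 0 0 0 -4 0.6" --pt "-10 -6 0 0 0 -8 0.6" --pt "-15 -9 0 0 0 -12 0.6" --pt "-20 -12.2 0 0 0 -16 0.6" --pt "-25 -15.3 0 0 0 -20 0.6" --pt "-30 -18.4 3 0 0 -23.7 0.6" --pt "-35 -21.5 6 0 0 -23.7 0.6" --pt "-36.8 -22.6 8 0 0 -23.7 0.6" --pt "-36.8 -22.6 8 0 0 -23.7 0.6" --pt "-36.8 -22.6 8 0 0 -23.7 0.6"

```text
clock: 23.65
ee_pos: [0.4555, -0.2214, 0.1392]
ee_rot: [0.0, 0.532, 0.847, 0.0]
force: [0.4, -0.1, -0.6]
width: 0.0528
gripper_force: 0.0
```

Run:
```python
from h import *
tips()
go([[459,-222,69]],25.4)
```

```text
ee [ 455.5 -221.4  139.2] finger pts 99 min z [180. 181. 181. 183.] x 5-95% [420. 429. 489.] y [-248. -238. -215.]
now [ 455.9 -221.2  139.6] yaw 25.8 j [-0.48  0.31  1.92  0.    0.9  -0.93] w 52.4 F [ 0.9 -0.3 -0.1] t 23.7
row [-0.2   0.24  7.06] [0.1 0.1 0.4]
```

Emit:
play_rows --pt "-0.2 0.2 3 0 0 0 0.6" --pt "-0.2 0.2 5.5 0 0 0 0.6" --pt "-0.2 0.2 7 0 0 0 0.6" --pt "-0.2 0.2 7 0 0 0 0.6" --pt "-0.2 0.2 7 0 0 0 0" --pt "-0.2 0.2 7 0 0 0 0" --pt "-0.2 0.2 7 0 0 0 0" --pt "-0.2 0.2 7 0 0 0 0" --pt "-0.2 0.2 7 0 0 0 0"

```text
clock: 24.82
ee_pos: [0.4576, -0.2227, 0.069]
ee_rot: [0.0, 0.532, 0.847, -0.0]
force: [-0.4, -0.5, -1.1]
width: 0.0119
gripper_force: 20.0
```

Run:
```python
from h import *
go([[670,82,270],[670,82,119]],2)
```

```text
now [ 457.6 -222.7   69. ] yaw 25.7 j [-0.48  0.43  1.96 -0.    0.75 -0.93] w 11.9 F [-0.4 -0.5 -1.1] t 24.82
row [ 18.22  32.37 -20.1 ] [ 0.   0.  23.7]
row [18.22 32.37 -5.  ] [ 0.   0.  23.7]
```

Emit:
play_rows --pt "0 0 -5 0 0 0 0" --pt "0 0 -11 0 0 0 0" --pt "0 0 -17 0 0 0 0" --pt "2.5 4.5 -20.1 0 0 5 0" --pt "5.2 9.2 -20.1 0 0 10 0" --pt "8 14 -20.1 0 0 15 0" --pt "11 19.5 -20.1 0 0 20 0" --pt "14 25 -20.1 0 0 23.7 0" --pt "17 30 -20.1 0 0 23.7 0" --pt "18.2 32.4 -20.1 0 0 23.7 0"

```text
clock: 26.08
ee_pos: [0.6712, 0.0849, 0.269]
ee_rot: [-0.0, 0.694, 0.72, -0.0]
force: [-0.9, -0.3, -0.9]
width: 0.0117
gripper_force: 20.0
```

Emit:
play_rows --pt "0 0 0 0 0 0 0" --pt "0 0 0 0 0 0 0" --pt "0 0 0 0 0 0 0"

```text
clock: 26.45
ee_pos: [0.6698, 0.0808, 0.27]
ee_rot: [-0.0, 0.695, 0.719, -0.0]
force: [0.2, 0.4, -0.2]
width: 0.0119
gripper_force: 20.0
```

Run:
```python
from h import *
go([[670,82,270],[670,82,118]],2)
```

```text
now [669.8  80.8 270. ] yaw 2.0 j [ 0.1   0.42  1.43 -0.    1.29  0.07] w 11.9 F [ 0.2  0.4 -0.2] t 26.45
row [ 0.12  0.03 -0.  ] [-0.  0. -0.]
row [ 0.13  0.03 15.2 ] [-0.  0. -0.]
```

Emit:
play_rows --pt "0 0 4 0 0 0 0" --pt "0 0 8 0 0 0 0" --pt "0 0 12 0 0 0 0" --pt "0 0 14.2 0 0 0 0" --pt "0 0 15.2 0 0 0 0" --pt "0 0 15.2 0 0 0 0" --pt "0 0 15.2 0 0 0 0.5" --pt "0 0 15.2 0 0 0 0.5" --pt "0 0 15.2 0 0 0 0.5"

```text
clock: 27.58
ee_pos: [0.6707, 0.082, 0.1184]
ee_rot: [0.0, 0.694, 0.72, 0.0]
force: [0.6, -0.1, 1.0]
width: 0.0384
gripper_force: 0.0
```

Emit:
play_rows --pt "0 0 -5 0 0 0 0.5" --pt "0 0 -10 0 0 0 0.5" --pt "5 -5 -12 0 0 0 0.5" --pt "0 -18 -12 0 0 0 0.5" --pt "-10 -28 -12 0 0 0 0.5" --pt "-16 -30 -12 0 0 0 0.5" --pt "-16 -30 -12 0 0 0 0.5" --pt "-16 -30 -12 0 0 0 0.5"

```text
clock: 28.58
ee_pos: [0.3892, -0.0741, 0.2382]
ee_rot: [0.001, 0.694, 0.72, 0.0]
force: [1.6, -0.7, -0.3]
width: 0.0442
gripper_force: 0.0
```

Run:
```python
from h import *
console();go([430,-50,200],98)
for n in("side","top"):
    im,d=env.get_image(n)
    if n=="side": a=cv2.resize(im[120:230,180:380],None,fx=2,fy=2.,interpolation=2)
    else: b=cv2.resize(im[120:240,140:360],None,fx=2,fy=2,interpolation=2)
o=np.zeros((470,440,3),np.uint8);o[:220,:400]=a;o[225:465]=b;cv2.imwrite("pics/k1.png",o[:,:,::-1])
```

```text
console (array([488.6,  42.7]), array([140.4, 189.3]), 8.3)
fan (array([528.8, -10.4]), array([27.6, 18.5]), 10.8) [528.5 -10.7  84.8] 37
lamp_mark (array([431.5,  25.9]), array([18.1, 10.5]), 1.0) [430.5  27.7  44. ] 16
fan_mark (array([547.8,  56.3]), array([16. , 10.9]), 8.6) [548.8  56.4  45.2] 13
now [384.  -77.3 237.4] yaw 2.0 j [-0.23 -0.01  2.05 -0.    1.1  -0.26] w 43.5 F [-3.3  1.1 -0.9] t 28.62
row [2.58 4.7  3.72] [-0.1  0.2 84. ]
```

View pics/k1.png

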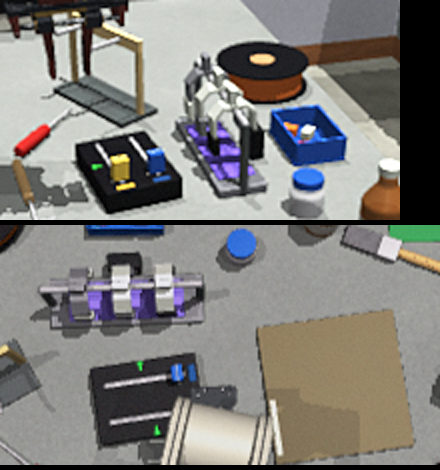

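All three frames hang on the bar, well apart. The console hasn't moved and the fan and lamp are at their off lines. Now the fan.

Run:
```python
from h import *
go([[528.3,-12,110],[528.3,-12,19]],98)
```

```text
now [389.2 -74.6 238.2] yaw 1.8 j [-0.22 -0.    2.04 -0.    1.1  -0.25] w 43.8 F [ 1.5 -0.2  0.4] t 28.73
row [ 5.82 14.09 12.84] [ 0.1 -0.  83.8]
row [ 5.83 14.08 21.94] [ 0.1 -0.  83.8]
```

Emit:
play_rows --pt "2 4 0 0 0 10 0.6" --pt "5.8 9 2 0 0 20 0.6" --pt "5.8 14.1 4 0 0 30 0.6" --pt "5.8 14.1 6 0 0 40 0.6" --pt "5.8 14.1 8 0 0 50 0.6" --pt "5.8 14.1 9 0 0 60 0.6" --pt "5.8 14.1 10 0 0 70 0.6" --pt "5.8 14.1 11 0 0 80 0.6" --pt "5.8 14.1 12 0 0 83.8 0.6" --pt "5.8 14.1 12 0 0 83.8 0.6" --force 10

```text
clock: 29.98
ee_pos: [0.5297, -0.0089, 0.117]
ee_rot: [-0.0, 0.997, 0.073, -0.0]
force: [0.2, -0.2, -0.2]
width: 0.0527
gripper_force: 0.0
```

Run:
```python
from h import *
go([[528.3,-12,110],[528.3,-12,19]],98)
```

```text
now [529.7  -8.9 117. ] yaw -81.6 j [-0.04  0.38  1.89  0.    0.88  1.39] w 52.7 F [ 0.2 -0.2 -0.2] t 29.98
row [-0.18  0.28  0.7 ] [-0.   0.1  0.4]
row [-0.17  0.29  9.8 ] [-0.   0.1  0.4]
```

Emit:
play_rows --pt "0 0 3 0 0 0 0.6" --pt "0 0 6 0 0 0 0.6" --pt "0 0 8.5 0 0 0 0.6" --pt "0 0 9.8 0 0 0 0.6" --pt "0 0 9.8 0 0 0 0" --pt "0 0 9.8 0 0 0 0" --pt "0 0 9.8 0 0 0 0" --pt "0 0 9.8 0 0 0 0" --pt "0 0 9.8 0 0 0 0"

```text
clock: 31.1
ee_pos: [0.5302, -0.0103, 0.0207]
ee_rot: [0.0, 0.997, 0.072, 0.001]
force: [-0.6, -1.4, 6.4]
width: 0.0202
gripper_force: 10.0
```

Run:
```python
from h import *
go([[519.8,52.7,19],[520.3,52.7,19]])
```

```text
now [530.2 -10.3  20.7] yaw -81.8 j [-0.04  0.54  1.93 -0.    0.67  1.39] w 20.2 F [-0.6 -1.4  6.4] t 31.1
row [-0.13 -6.39  0.16] [0. 0. 0.]
row [-0.08 -6.38  0.16] [0. 0. 0.]
```

Emit:
play_rows --pt "0 -1.5 0 0 0 0 0" --pt "0 -3 0 0 0 0 0" --pt "0 -4.5 0 0 0 0 0" --pt "0 -5.8 0 0 0 0 0" --pt "0 -6.4 0 0 0 0 0" --pt "0 -6.4 0 0 0 0 0" --pt "0 -6.4 0 0 0 0 0"

```text
clock: 31.98
ee_pos: [0.5213, 0.0537, 0.0206]
ee_rot: [-0.0, 0.997, 0.072, 0.001]
force: [0.8, 1.9, 5.8]
width: 0.0199
gripper_force: 10.0
```

Emit:
play_rows --pt "0 0 0 0 0 0 0.6" --pt "0 0 0 0 0 0 0.6" --pt "0 0 0 0 0 0 0.6" --pt "0 0 -5 0 0 0 0.6" --pt "0 0 -10 0 0 0 0.6" --pt "0 6 -12 0 0 0 0.6" --pt "4 12 -12 0 0 0 0.6" --pt "8 18 -12 0 0 0 0.6" --pt "8 22 -12 0 0 0 0.6" --pt "8 22 -12 0 0 0 0.6"

```text
clock: 33.22
ee_pos: [0.6317, -0.1567, 0.1393]
ee_rot: [0.0, 0.998, 0.07, 0.0]
force: [-1.2, 0.3, -0.2]
width: 0.0529
gripper_force: 0.0
```

Run:
```python
from h import *
console();console();go([[464,-21,110],[464,-21,19]],98)
```

```text
console (array([488.4,  43. ]), array([139.8, 189.5]), 8.2)
lamp (array([463.4, -16.6]), array([24.3, 14.2]), 0.3) [464.9 -15.5  85.4] 25
fan (array([520. ,  56.9]), array([26.8, 18.9]), 9.4) [520.5  56.8  84.3] 36
lamp_mark (array([452.4,  35.4]), array([61.9, 12.3]), 20.0) [432.7  28.5  44.2] 17
fan_mark (array([559.5,  23.3]), array([16.1, 79. ]), 19.3) [550.6  50.6  45.8] 13
console (array([488.2,  43. ]), array([139.9, 189.8]), 8.1)
lamp (array([463.5, -16.6]), array([14.2, 24.6]), 89.7) [465.2 -15.8  85.6] 22
fan (array([520. ,  56.5]), array([26.2, 20.3]), 4.2) [520.1  56.1  85. ] 39
lamp_mark (array([450.9,  38. ]), array([60.2, 11.2]), 24.5) [433.1  29.2  45.2] 17
fan_mark (array([554.6,  49.2]), array([15.1, 28.2]), 42.1) [550.1  54.5  45.7] 13
now [ 630.1 -153.3  139.1] yaw -81.8 j [-0.26  0.51  1.61  0.    1.03  1.17] w 52.7 F [0.1 1.  0.4] t 33.33
row [-14.56 -15.45   2.94] [-0.   0.1  0.2]
row [-14.55 -15.44  12.04] [-0.   0.1  0.2]
```

```bash
cat >> h.py <<'E'
from scipy.optimize import minimize
def fit_y(n,im,cx,cy,ang,x0,z0,z1,sx,sy,hue,y0):   # along-track position of a coloured box from its silhouette centroid
    h=cv2.cvtColor(im,cv2.COLOR_RGB2HSV).astype(float)
    a=np.radians(ang);ex=np.array([np.cos(a),np.sin(a)]);ey=np.array([-ex[1],ex[0]]);o=np.array([cx,cy])
    def hull(y,f=1.,x=x0):
        P=[proj(n,np.r_[o+ex*(x+i*sx/2*f)+ey*(y+j*sy/2*f),k]/1000) for i in(-1,1) for j in(-1,1) for k in(z0,z1)]
        return cv2.convexHull(np.array(P,np.float32))[:,0]
    S=8;H0=hull(y0);c=H0.mean(0).round();u0,v0=(c-16).astype(int);K=im[v0:v0+32,u0:u0+32];hh=h[v0:v0+32,u0:u0+32]
    r=K.astype(float);w=np.clip((hh[...,1]-50)/80,0,1)*((hh[...,0]>hue[0])&(hh[...,0]<hue[1]))*(hh[...,2]>60)
    lab,L=cv2.connectedComponents((w>.2).astype(np.uint8));
    vv,uu=np.mgrid[:32,:32];best=min(range(1,lab),key=lambda q:np.hypot(uu[L==q].mean()+u0-c[0],vv[L==q].mean()+v0-c[1])-(L==q).sum()*.1) if lab>1 else 0
    m=cv2.dilate((L==best).astype(np.uint8),np.ones((3,3)))*w;cen=np.array([(m*uu).sum(),(m*vv).sum()])/m.sum()+[u0,v0]
    def hc(y,x):
        M=cv2.moments(hull(y,1.,x).reshape(-1,1,2).astype(np.float32));return np.array([M["m10"],M["m01"]])/M["m00"]
    s=minimize(lambda q:((hc(q[0],q[1])-cen)**2).sum(),[y0,x0],method="Nelder-Mead").x
    A=cv2.contourArea(hull(s[0]));return round(s[0],1),round(s[1],1),round(m.sum(),1),round(A,1)
def faders(cx=488.3,cy=42.9,ang=8.15,fan=8,lamp=-58,N=2):
    for n in("top","side"):
        for _ in range(N):
            im,_d=env.get_image(n);f=lambda *q:fit_y(n,im,cx,cy,ang,*q)
            print(n,"fan",f(33,45.5,85.5,28,20,(98,128),fan),"fmark",f(58,44,48,14,10,(40,85),5.5),"lamp",f(-33,45.5,85.5,28,20,(17,36),lamp),"lmark",f(-58,44,48,14,10,(40,85),-8))
E
python3 - <<'E'
from h import *
faders()
E
```

```text
top fan (np.float64(10.4), np.float64(36.4), np.float64(45.8), 56.6) fmark (np.float64(4.9), np.float64(62.5), np.float64(12.9), 11.5) lamp (np.float64(-53.2), np.float64(-27.6), np.float64(35.2), 51.4) lmark (np.float64(-6.7), np.float64(-58.6), np.float64(11.0), 11.5)
top fan (np.float64(11.1), np.float64(36.5), np.float64(43.5), 56.7) fmark (np.float64(5.0), np.float64(62.5), np.float64(13.1), 11.5) lamp (np.float64(-53.0), np.float64(-27.2), np.float64(33.5), 51.4) lmark (np.float64(-6.7), np.float64(-58.6), np.float64(11.0), 11.5)
side fan (np.float64(3.6), np.float64(34.4), np.float64(95.8), 111.6) fmark (np.float64(3.5), np.float64(60.7), np.float64(11.9), 9.7) lamp (np.float64(-60.4), np.float64(-31.1), np.float64(121.1), 121.3) lmark (np.float64(-9.1), np.float64(-57.5), np.float64(13.0), 10.3)
side fan (np.float64(3.5), np.float64(34.4), np.float64(95.8), 111.6) fmark (np.float64(3.5), np.float64(60.8), np.float64(11.9), 9.7) lamp (np.float64(-60.6), np.float64(-31.3), np.float64(122.1), 121.3) lmark (np.float64(-9.1), np.float64(-57.5), np.float64(13.0), 10.3)
```

```bash
sed -i 's/\*(hh\[...,2\]>60)/*(hh[...,2]>VT)/; s/^from scipy.optimize.*/&\nVT=25/' h.py
python3 - <<'E'
from h import *
faders(N=1)
im,_=env.get_image("top");im2,_=env.get_image("side")
print(im.shape)
a=cv2.resize(im[175:235,182:248],None,fx=6,fy=6,interpolation=0);b=cv2.resize(im2[178:228,212:275],None,fx=6,fy=6,interpolation=0)
o=np.zeros((370,790,3),np.uint8);o[:360,:396]=a;o[:300,400:778]=b;cv2.imwrite("pics/f1.png",o[:,:,::-1])
E
```

```text
top fan (np.float64(9.5), np.float64(34.5), np.float64(57.6), 56.6) fmark (np.float64(5.0), np.float64(62.5), np.float64(13.2), 11.5) lamp (np.float64(-52.1), np.float64(-27.6), np.float64(31.8), 51.4) lmark (np.float64(-7.1), np.float64(-59.6), np.float64(18.0), 11.5)
side fan (np.float64(1.8), np.float64(33.0), np.float64(104.3), 111.8) fmark (np.float64(2.3), np.float64(60.6), np.float64(13.8), 9.7) lamp (np.float64(-60.4), np.float64(-31.1), np.float64(123.2), 121.3) lmark (np.float64(-10.5), np.float64(-57.1), np.float64(17.8), 10.3)
(384, 512, 3)
```

View pics/f1.png

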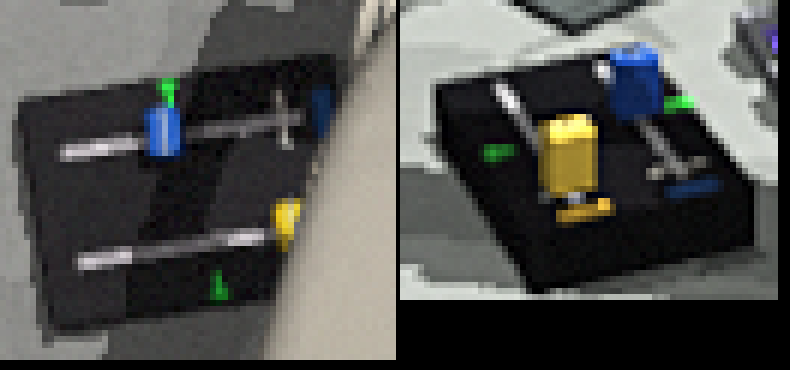

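Run:
```python
from h import *
a=np.radians(8.15);ey=np.array([-np.sin(a),np.cos(a)])
for k in range(3):
    im,_=env.get_image("top");f=im.astype(float)
    R=f[193:200,203:217,0]                         # red: white line on blue knob
    if k==0: print(R.astype(int)); print(f[187:194,203:217,1].astype(int)-f[187:194,203:217,2].astype(int))
    G=np.clip(f[187:193,203:217,1]-f[187:193,203:217,2]-20,0,None);u=np.arange(203,217);v=np.arange(187,193)
    gu,gv=(G*u).sum()/G.sum(),(G*v[:,None]).sum()/G.sum()
    M=at("top",gu,gv,.048);print("mark px",gu,gv,"y'",(M[:2]*1000-[488.3,42.9])@ey)
```

```text
[[ 43  38  41  27  47  94 107  40  32  39  14  15  15  24]
 [ 38  40  39  32  52  91 140  46  33  21   0  16   9   3]
 [ 40  36  37  24  44  68 139  39  39  18  18  23  23  46]
 [ 36  29   4  22  42  72 142  46  44  22  47  50  59  94]
 [ 96  50  60  50  39  71 142  45  51  21  69  62  64  88]
 [179 132 101  75  28  71 140  45  53  17  38  31  35  24]
 [176 168  78  60  34  70 137  59  43   9  18  14  14   9]]
[[   4    5    6    3    3    0    7   16    6   -3    0   -2    2    0]
 [   3    4    2    0    0   30  107  114   52   -7   -5   -1   -5    0]
 [  -3   -5   -3   -2   -2   63  162  143   57   -9   -1   -2    4    0]
 [  -3   -3   -2   -3   -7   23  113  148   -5   -7   -2   -3    0   -9]
 [  -6   -1   -2   -1    0   -1   72  168   -2   -4   -3    3    2   -8]
 [  -6   -4   -3   -9  -19  -30  -17   73  -17    0   -9   -3    0    2]
 [  -3   -1   -8  -48  -68  -56  -70 -105  -63   -4    0    6   -6    1]]
mark px 209.60095693779905 189.5358851674641 y' 4.668852208402401
mark px 209.58024691358025 189.55270655270655 y' 4.750852783153556
mark px 209.5965746907707 189.55851569933398 y' 4.696323626070947
```

Run:
```python
from h import *
a=np.radians(8.15);ey=np.array([-np.sin(a),np.cos(a)]);ex=np.array([ey[1],-ey[0]])
for p in((208.56,193),(208.75,195),(208.77,197)):
    M=at("top",*p,.0855)[:2]*1000-[488.3,42.9];print(p,M@ex,M@ey)
go([[521,54,110],[521,54,20]],98)
```

```text
(208.56, 193) 45.664616118867706 8.268398392933397
(208.75, 195) 38.61397906010389 8.647578822116055
(208.77, 197) 31.662358444584104 9.612016765989711
now [ 630.9 -152.7  139.9] yaw -81.7 j [-0.26  0.51  1.61  0.    1.03  1.17] w 52.8 F [-0.2  0.2 -0. ] t 33.88
row [ -7.91 -22.04   2.99] [ 0.  -0.   0.3]
row [ -7.91 -22.04  11.99] [ 0.  -0.   0.3]
```

Top view shows the fan about 4 mm past its pointer and the side view about 0. I'll move the gripper 3 mm lower along the track and pinch again.

Emit:
play_rows --pt "-2 -6 0 0 0 0 0.6" --pt "-4 -12 0 0 0 0 0.6" --pt "-6 -17 0 0 0 0 0.6" --pt "-7.9 -21.7 0 0 0 0 0.6" --pt "-7.9 -21.7 2 0 0 0 0.6" --pt "-7.9 -21.7 5 0 0 0 0.6" --pt "-7.9 -21.7 8 0 0 0 0.6" --pt "-7.9 -21.7 11 0 0 0 0.6" --pt "-7.9 -21.7 12 0 0 0 0.6" --pt "-7.9 -21.7 12 0 0 0 0.6"

```text
clock: 35.12
ee_pos: [0.5214, 0.0503, 0.0196]
ee_rot: [0.0, 0.997, 0.072, -0.0]
force: [-0.3, 0.0, -0.4]
width: 0.0526
gripper_force: 0.0
```

Emit:
play_rows --pt "0 0 0 0 0 0 0" --pt "0 0 0 0 0 0 0" --pt "0 0 0 0 0 0 0" --pt "0 0 0 0 0 0 0" --pt "0 0 0 0 0 0 0"

```text
clock: 35.75
ee_pos: [0.522, 0.0505, 0.0203]
ee_rot: [-0.0, 0.997, 0.072, 0.0]
force: [-1.7, 0.7, 5.6]
width: 0.02
gripper_force: 10.0
```

Run:
```python
from h import *
go([[464,-20,110],[464,-20,20]],98)
```

```text
now [522.   50.5  20.3] yaw -81.8 j [0.07 0.53 1.94 0.   0.67 1.5 ] w 20.0 F [-1.7  0.7  5.6] t 35.75
row [-6.74  6.15 -8.98] [-0.  -0.   0.2]
row [-6.75  6.15  0.02] [-0.  -0.   0.2]
```

Emit:
play_rows --pt "0 0 0 0 0 0 0.6" --pt "0 0 0 0 0 0 0.6" --pt "0 0 0 0 0 0 0.6" --pt "0 0 -6 0 0 0 0.6" --pt "0 0 -12 0 0 0 0.6" --pt "-1.4 6 -12 0 0 0 0.6" --pt "-2.8 12 -12 0 0 0 0.6" --pt "-4 18 -12 0 0 0 0.6" --pt "-5.2 24 -12 0 0 0 0.6" --pt "-6.4 29.4 -12 0 0 0 0.6"

```text
clock: 37.0
ee_pos: [0.4999, -0.252, 0.1398]
ee_rot: [0.0, 0.997, 0.072, 0.0]
force: [0.4, 1.6, -0.8]
width: 0.0524
gripper_force: 0.0
```

Emit:
play_rows --pt "0 0 0 0 0 0 0.6" --pt "0 0 0 0 0 0 0.6"

```text
clock: 37.25
ee_pos: [0.4999, -0.2493, 0.1394]
ee_rot: [-0.0, 0.997, 0.071, -0.0]
force: [0.0, 0.0, 0.1]
width: 0.0528
gripper_force: 0.0
```

```bash
cat >> h.py <<'E'
def lines(cx=488.3,cy=42.9,ang=8.15):   # white line on each grip and green marks, from top camera, console coords
    a=np.radians(ang);ey=np.array([-np.sin(a),np.cos(a)]);ex=np.array([ey[1],-ey[0]]);o=np.array([cx,cy])
    im,d=env.get_image("top");f=im.astype(float);W=cloud("top",d);h=cv2.cvtColor(im,cv2.COLOR_RGB2HSV)
    v,u=np.mgrid[:384,:512]
    cc=(W[...,:2]*1000-o);X,Y,z=cc@ex,cc@ey,W[...,2]
    near=(abs(X)<75)&(abs(Y)<100)
    g=np.clip(f[...,1]-np.maximum(f[...,0],f[...,2])-20,0,None)*near
    for s,n in((-1,"lamp_mark"),(1,"fan_mark")):
        w=g*(np.sign(X)==s);M=at("top",(w*u).sum()/w.sum(),(w*v).sum()/w.sum(),.048)[:2]*1000-o;print(n,np.round([M@ex,M@ey],1))
    for n,x0 in(("lamp",-33),("fan",33)):
        k=near&(z>.078)&(z<.095)&(abs(X-x0)<14)
        M=[];i=np.median(u[k]);rows=np.unique(v[k])
        for r in rows[1:-1]:
            c=u[r][k[r]]
            if len(c)<4: continue
            c=np.arange(c.min()+1,c.max());q=f[r,c,0] if n=="fan" else f[r,c,2];q=np.clip(q-np.median(q)-5,0,None)
            if q.sum()>20: t=at("top",(q*c).sum()/q.sum(),r,.0855)[:2]*1000-o;M.append([t@ex,t@ey])
        M=np.array(M);print(n,"line",np.round(np.median(M,0),1) if len(M) else 0,len(M),"box mid",np.round((Y[k].min()+Y[k].max())/2,1),np.round(np.median(Y[k]),1),"x",np.round(np.median(X[k]),1),k.sum())
E
python3 - <<'E'
from h import *
console();lines();lines();faders(fan=4,N=1)
go([[464,-20,110],[464,-20,20]],98)
E
```

```text
console (array([488.3,  42.9]), array([140.2, 189.9]), 8.0)
lamp (array([463.1, -18.3]), array([17.6, 25. ]), 89.2) [463.2 -18.3  85.5] 35
fan (array([520.2,  53.1]), array([27.4, 19.5]), 10.3) [519.9  52.1  84.3] 37
lamp_mark (array([431. ,  25.6]), array([17.8, 11. ]), 0.2) [430.3  27.5  47.5] 16
fan_mark (array([548.7,  57.6]), array([10.1, 15.6]), 74.7) [549.3  56.2  46.8] 12
lamp_mark [-59.1  -7.5]
fan_mark [62.   4.7]
lamp line [-33.8 -57.5] 6 box mid -57.3 -57.0 x -33.0 44
fan line [32.8  5.7] 6 box mid 5.4 4.4 x 32.9 44
lamp_mark [-59.1  -7.5]
fan_mark [62.1  4.7]
lamp line [-33.8 -57.5] 6 box mid -57.2 -57.1 x -33.3 43
fan line [32.8  5.7] 6 box mid 5.6 6.0 x 33.8 41
top fan (np.float64(6.9), np.float64(34.6), np.float64(55.4), 56.4) fmark (np.float64(4.9), np.float64(62.5), np.float64(13.0), 11.5) lamp (np.float64(-56.1), np.float64(-31.2), np.float64(55.7), 51.2) lmark (np.float64(-7.1), np.float64(-59.7), np.float64(16.5), 11.5)
side fan (np.float64(0.2), np.float64(34.0), np.float64(102.6), 112.0) fmark (np.float64(4.0), np.float64(56.1), np.float64(6.0), 9.7) lamp (np.float64(-61.3), np.float64(-31.1), np.float64(118.3), 121.4) lmark (np.float64(-10.1), np.float64(-57.1), np.float64(17.8), 10.3)
now [ 500.6 -248.5  139.8] yaw -81.7 j [-0.48  0.38  1.81  0.    0.95  0.94] w 52.5 F [-0.   0.8 -0.8] t 37.5
row [ -0.3  -23.14   2.98] [-0.   0.   0.3]
row [ -0.3  -23.14  11.98] [-0.   0.   0.3]
```

Fan is set: top view +1 mm, side view −3 mm. Now the lamp.

Emit:
play_rows --pt "0 -6 0 0 0 0 0.6" --pt "-0.3 -12 0 0 0 0 0.6" --pt "-0.3 -18 0 0 0 0 0.6" --pt "-0.3 -23 0 0 0 0 0.6" --pt "-0.3 -23 3 0 0 0 0.6" --pt "-0.3 -23 6 0 0 0 0.6" --pt "-0.3 -23 9 0 0 0 0.6" --pt "-0.3 -23 11 0 0 0 0.6" --pt "-0.3 -23 12 0 0 0 0.6" --pt "-0.3 -23 12 0 0 0 0"

```text
clock: 38.75
ee_pos: [0.4641, -0.0222, 0.0195]
ee_rot: [-0.0, 0.997, 0.072, -0.0]
force: [0.1, 0.7, 0.3]
width: 0.0461
gripper_force: 0.0
```

Emit:
play_rows --pt "0 0 0 0 0 0 0" --pt "0 0 0 0 0 0 0" --pt "0 0 0 0 0 0 0" --pt "0 0 0 0 0 0 0" --pt "0 0 0 0 0 0 0"

```text
clock: 39.38
ee_pos: [0.4649, -0.0225, 0.0204]
ee_rot: [0.0, 0.997, 0.072, 0.001]
force: [-0.2, 2.1, 6.6]
width: 0.02
gripper_force: 10.0
```

Run:
```python
from h import *
go([457.1,28.1,20])
```

```text
now [464.9 -22.5  20.4] yaw -81.8 j [-0.07  0.47  2.07  0.    0.6   1.35] w 20.0 F [-0.2  2.1  6.6] t 39.38
row [-0.05 -5.12  0.04] [0. 0. 0.]
```

Emit:
play_rows --pt "0 -1.5 0 0 0 0 0" --pt "0 -3 0 0 0 0 0" --pt "0 -4.3 0 0 0 0 0" --pt "0 -5.1 0 0 0 0 0" --pt "0 -5.1 0 0 0 0 0" --pt "0 -5.1 0 0 0 0 0" --pt "0 -5.1 0 0 0 0 0.6" --pt "0 -5.1 0 0 0 0 0.6" --pt "0 -5.1 0 0 0 0 0.6" --pt "0 -5.1 -5 0 0 0 0.6"

```text
clock: 40.62
ee_pos: [0.4541, 0.0277, 0.0675]
ee_rot: [-0.0, 0.997, 0.072, -0.004]
force: [0.4, -1.3, 0.1]
width: 0.0519
gripper_force: 0.0
```

Emit:
play_rows --pt "0 0 -5 0 0 0 0.6" --pt "-1 6 -7 0 0 0 0.6" --pt "-1 12 -7 0 0 0 0.6" --pt "-1 18 -7 0 0 0 0.6" --pt "-1 24 -7 0 0 0 0.6" --pt "-1 28 -7 0 0 0 0.6" --pt "-1 28 -7 0 0 0 0.6"

```text
clock: 41.5
ee_pos: [0.4874, -0.2532, 0.1395]
ee_rot: [0.0, 0.998, 0.07, 0.0]
force: [-0.8, -0.1, 0.8]
width: 0.0526
gripper_force: 0.0
```

Run:
```python
from h import *
console();lines();lines();faders(fan=4,lamp=-8,N=1)
im,_=env.get_image("top");im2,_=env.get_image("side")
a=cv2.resize(im[120:235,150:270],None,fx=3.2,fy=3.2,interpolation=2);b=cv2.resize(im2[130:228,200:330],None,fx=3,fy=3,interpolation=2)
o=np.zeros((370,790,3),np.uint8);o[:368,:384]=a;o[:294,390:780]=b;cv2.imwrite("pics/f2.png",o[:,:,::-1])
go([450,28,100])
```

```text
console (array([488.2,  42.8]), array([140. , 189.6]), 7.9)
lamp (array([455.5,  30.4]), array([17.9, 27.8]), 89.7) [456.7  30.1  85. ] 37
fan (array([519.6,  52.8]), array([26.4, 18.9]), 10.3) [520.3  52.7  84.5] 38
lamp_mark (array([431. ,  25.8]), array([17.6, 10.6]), 0.5) [430.4  27.5  46.5] 16
fan_mark (array([548.4,  54.5]), array([14.5, 11.2]), 26.0) [549.3  56.2  46.5] 12
lamp_mark [-59.1  -7.5]
fan_mark [61.9  4.7]
lamp line [-32.8  -7.4] 6 box mid -7.5 -7.9 x -33.3 44
fan line [32.8  5.6] 6 box mid 5.2 4.8 x 33.6 43
lamp_mark [-59.2  -7.5]
fan_mark [62.   4.6]
lamp line [-32.8  -7.4] 6 box mid -7.6 -7.9 x -33.1 42
fan line [32.7  5.6] 6 box mid 5.1 5.0 x 32.5 40
top fan (np.float64(7.0), np.float64(34.8), np.float64(55.6), 56.5) fmark (np.float64(4.9), np.float64(62.5), np.float64(12.9), 11.5) lamp (np.float64(-6.5), np.float64(-30.7), np.float64(55.6), 54.0) lmark (np.float64(-7.2), np.float64(-59.1), np.float64(17.5), 11.5)
side fan (np.float64(1.6), np.float64(29.3), np.float64(69.6), 111.8) fmark (np.float64(5.5), np.float64(58.0), np.float64(0.0), 9.7) lamp (np.float64(-11.1), np.float64(-31.2), np.float64(108.3), 115.1) lmark (np.float64(-10.1), np.float64(-57.7), np.float64(17.0), 10.3)
now [ 487.3 -249.5  139.8] yaw -81.7 j [-0.5   0.37  1.84  0.    0.94  0.93] w 52.6 F [-0.4 -0.7 -0.4] t 41.85
row [  0.33 -28.     3.99] [0. 0. 0.]h.py:65: RuntimeWarning: invalid value encountered in divide
  m=cv2.dilate((L==best).astype(np.uint8),np.ones((3,3)))*w;cen=np.array([(m*uu).sum(),(m*vv).sum()])/m.sum()+[u0,v0]
```

View pics/f2.png

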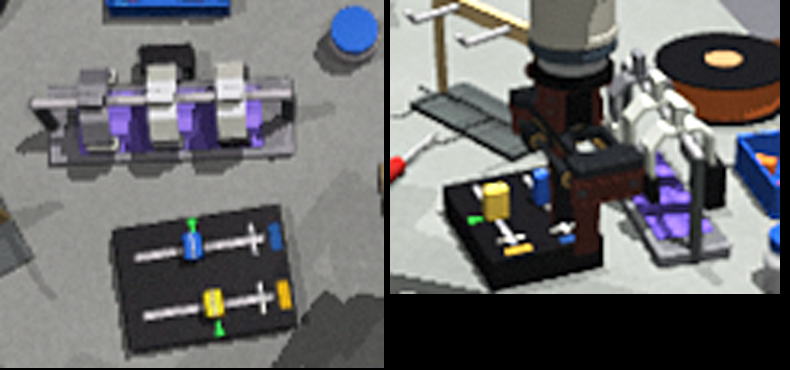

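The picture shows both faders level with their pointers: fan at crop px (192,243), lamp at (213,300). The three frames hang apart at (95,105), (162,100) and (231,100).

Run:
```python
from workcell import env
print(env.finish_job())
```

```text
the job is handed in; nothing more can be done
None
```

I handed the job in: both faders went to off first, then band3, band4 and band5 (the only frames present) were hung apart on the bar, then the fan and finally the lamp were set; the last images put each about 1 mm from its pointer in the top view (side view up to 3–4 mm off on the fan). The hand-in gave no verdict.

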